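Set the rinsed parts beaker to dry on the free peg

TASK

The blue parts beaker has just been rinsed and lies on its side on the ribbed drip mat. Turn it upside down and lower it gently, without dropping it, over the one empty peg of the drying rack until its rim stands fully down and level around the peg's foot, then let go of it. Leave the two small white beakers on the other pegs and the pliers on the bench where they are.

Things in the scene. Friction and masses are not known exactly. Their poses are not given: they have to be found in the camera images.
- beaker: Blue plain plastic beaker, no handle or lip: 58 mm outside, 53 mm inside diameter, 92 mm tall, bottom 3 mm thick, 50-105 g. Origin: centre of the closed bottom's outer face; +z along its axis to the open mouth. Starts on its side in the groove between two mat ribs, axis level 34 mm above the bench, mouth pointing away from the robot (within 29 degrees of world +x). Rolls if pushed over a rib.
- drip_mat: Grey-green ribbed silicone mat fixed on the bench, 170 x 136 mm, 3 mm thick, rounded ribs 24 mm apart along its x axis, their tops 7 mm above the bench. Origin: centre of its underside. The beaker lies along its x axis on its middle. Left or right of the robot's middle, the rack on the other side.
- rack: White drip tray with a flat steel grate, 125 mm (its x) by 340 mm (its y), fixed on the bench: tray rim 14 mm high, top of grate 10 mm above the bench. Three equal upright grey pegs stand on it in a row along its y axis, 110 mm apart, the middle one at its centre. Origin: centre of its underside.
- peg_free: The empty peg, any of the three; upright, fixed. Origin: centre of its foot, level with the grate (10 mm above the bench), +z up. 60 mm tall: 38 mm diameter up to 6 mm, 18 mm at 26 mm, 13 mm at 56 mm, blunt tip. Four radial bars at its foot, 4 mm high, reaching 37 mm out, carry the rim: fully down, the rim is 4 mm and the blue beaker's closed bottom 96 mm above this origin.
- cup_a: Small white beaker, 50 mm outside diameter, 68 mm tall, standing upside down on another peg, drying; loose. Origin: centre of the outer face of its closed bottom, which is on top (about 82 mm above the bench); +z points down to its mouth.
- cup_b: Second small white beaker, the same as cup_a, upside down on the remaining peg; loose.
- pliers: Pair of flat-nose pliers with red grips lying flat on the bench beyond the work, about 150 mm long, 47 mm wide, 13 mm high. Origin: under the pivot; +x towards the jaws.
Things that resemble listed ones, but are neither listed nor needed, are in the scene too. Of the things like the beaker, leave any that is green; of the rest the larger one is meant.

How it is judged:
By the outcome, as a careful person would: the job done as asked, in the order asked, and still so for the second after the job is handed in, with the robot touching nothing.
It also fails if it takes over 48 s, if anything falls off the work surface, if the arm or the gripper's body presses on something with over 40 N, if the wrist force passes 120 N, or if a joint passes its speed limit or range.

ROBOT

A 7-joint arm with a two-finger parallel gripper is mounted at the origin on the work surface. World frame = base frame: x ahead of the robot, y to its left, z up, the work surface at z = 0. Lengths are in m, angles in degrees, forces in N, time in s.
With the tool pointing down it reaches from about 0.425 to 0.875 m from the base axis. Payload 4.7 kg.
Tool frame: the origin (TCP) lies midway between the tips of the shut fingers; the grasp point (between the pads) lies 19 mm behind it; y points along the fingers, x is the direction in which the jaws open and shut, and the axes are right-handed (so a half turn about y gives the same grasp; the last joint's range is limited). The gripper opens to 87 mm and grips with 3 to 60 N. Pads are 19 mm wide; open, the fingers measure 117 mm over their backs; the gripper's body (75 mm by 190 mm) begins 51 mm behind the grasp point.
Start: joints at [68.531, 18.392, -4.016, 83.108, 1.295, 78.541, -3.26], TCP at [0.246, -0.602, 0.223] pointing down, gripper open.
Joint ranges: [-163.93, 163.93], [-17.29, 119.83], [-79.2, 71.16], [3.27, 140.29], [-89.18, 269.18], [5.43, 117.66], [-154.24, 154.24]. Speed limits (degrees/s): [147.25, 147.25, 180, 180, 180, 180, 180].

INTERFACE

Orientations are given as [roll, pitch, yaw] about the fixed x, y, z axes, in that order (R = Rz(yaw) Ry(pitch) Rx(roll)).
In Python, from cell import env gives the robot as it stands.
- The arm moves only by the tool carry_out, never from a script. Its argument "targets" is a list of rows, each a list of 2 entries, a list of its own where there are three numbers: the shift along the tool's x, y, z in mm, then the turn, a rotation vector about the tool's x, y, z in degrees. A call has 1 to 12 rows; each row shifts and turns the commanded pose from where the row before left it, along the tool's axes as they then stand; what a row does not reach is not made up. A row lasts 1/10 s, in which the tool goes at most 50 mm and 8.59 degrees, less where a joint would pass 70% of its speed; a pose out of reach is approached as far as the arm can. A call with a gripper value outside its range is refused whole. "jaw" is the opening, from 0 (shut) to 1 (fully open), set as the call begins (left out, the last holds). The fingers move at their own pace and stop on an object; "squeeze" is the grip in N (left out, the last holds). Time passes only in rows, so rows that do not move let the fingers close. It gives the time, the measured TCP pose, the force and the opening at its end, in the units of the state.
- env.get_obs(): the state, without advancing time (a new reading comes with each control period).
- env.read_camera(name): name is "scene" or "top"; returns the picture (384x512x3 uint8, red, green, blue); there is no depth.
- env.get_calibration(name): a dict with "fx", "fy", "cx", "cy" (pixels), "D" ([k1, k2, p1, p2, k3] as OpenCV has them; the pictures are not rectified), "R" (3x3) and "t" (3): a world point X has camera coordinates R X + t. Camera axes: x right, y down, z forward; pixel columns grow to the right and rows downward; lengths in m; the calibration is good to about 2 mm. A picture is of the moment at which its call begins. get_calibration takes no time and is no camera call.
- env.sign_off(): hands the job in, once; it reports no verdict.
Trained networks look in the newest picture that a camera, given by its name, has taken for a name from the list of things; names that differ only in an ending like _2 or _b are one class to them, and where a whole thing is asked for, a point or a joint stands for the part that bears it (a point fixed in the world has none). Each returns a list of dicts, best first, with "p" (0 to 1); they miss things now and then, are a little off and sometimes report something else, mostly with a low value. They report only what shows in the picture. A call takes as long as a camera call. They do not tell look-alikes from the thing itself.
- env.outline_of(camera, label): "mask" (384x512 bool, what is visible of it) and "xy" ([column, row] in pixels, amid what is visible of it).
The state is a dict: "time_s": time; "qpos": joint angles; "joint_velocities": joint speeds; "effort": joint torques, N m; "tool_pos": TCP position; "tool_rot": TCP orientation; "force": force on the tool from outside, world axes, zero at the start; "wrist_torque": the same for the moment, N m; "grip_width": finger opening in m.
Only numpy, scipy, OpenCV 4.12 (cv2) and the standard library are available. Lean on these libraries where they do the work, as an engineer would, in place of code of your own. Each camera call takes 0.05 s, during which the arm holds its last target.

## Working session

There is one attempt and no reset: what is moved stays moved. The work goes in short steps, Python scripts to look and compute and a tool call to move; the robot and the scene stay as the last step left them, time stands still between calls to the robot, and variables do not carry over. Pictures are saved under pics/ and viewed, and the job is handed in when it is done.

Besides the shell and the picture viewer there is one more tool, called after "Request:" by a JSON object that holds its "name" and its "arguments", one argument or row to a line. carry_out: Moves the arm, as the interface text tells. Its arguments: {"type":"object","properties":{"targets":{"type":"array","items":{"type":"array"}},"jaw":{"type":"number"},"squeeze":{"type":"number"}},"required":["targets"]}

```bash
ls; mkdir -p pics
python3 - <<'E'
from cell import env
import cv2,numpy as np
o=env.get_obs()
for k,v in o.items(): print(k,np.round(v,3))
for c in ("scene","top"):
    im=env.read_camera(c); cv2.imwrite(f"pics/{c}0.png",im[:,:,::-1]); 
    k=env.get_calibration(c); print(c,{a:np.round(b,4).tolist() for a,b in k.items()})
E
```

```text
pics
time_s 0.0
qpos [68.531 18.439 -4.016 83.175  1.293 78.542 -3.26 ]
joint_velocities [ 0.004  0.035 -0.065  0.102 -0.014  0.028 -0.006]
effort [-1.0000e-03 -4.9129e+01 -4.0500e-01 -3.1253e+01 -6.4000e-02  4.4000e-02
  0.0000e+00]
tool_pos [ 0.246 -0.601  0.221]
tool_rot [-90.004   0.111 -67.721]
force [ 0.762 -0.326  0.2  ]
wrist_torque [-0.033  0.028 -0.01 ]
grip_width 0.087
scene {'fx': 442.6572, 'fy': 442.6572, 'cx': 256.7137, 'cy': 189.8379, 'D': [-0.0289, 0.0, 0.0, 0.0, 0.0], 'R': [[-0.0718, 0.9972, 0.0186], [0.5446, 0.0548, -0.8369], [-0.8356, -0.05, -0.547]], 't': [0.0301, -0.262, 1.6438]}
top {'fx': 379.2052, 'fy': 379.2052, 'cx': 255.4124, 'cy': 188.2753, 'D': [-0.0613, 0.0, 0.0, 0.0, 0.0], 'R': [[-0.1752, -0.9845, -0.003], [-0.9618, 0.1718, -0.213], [0.2102, -0.0344, -0.9771]], 't': [0.0883, 0.5919, 0.9103]}
```

View pics/scene0.png

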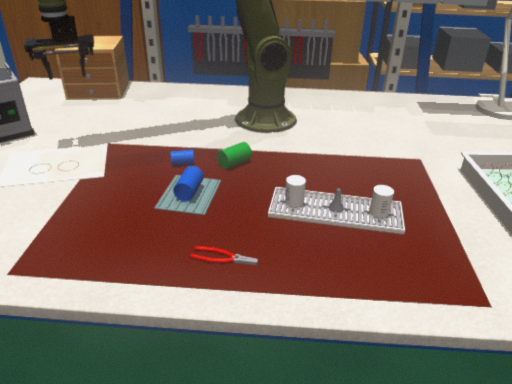

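View pics/top0.png

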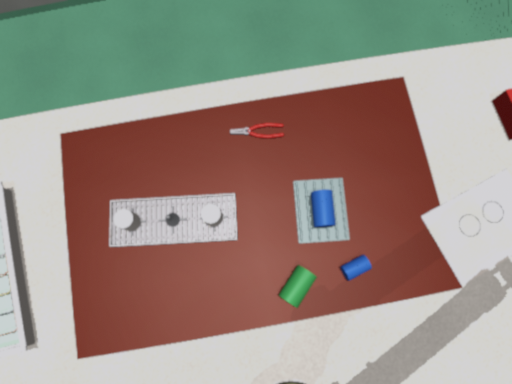

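The scene view shows the blue beaker on the mat at about (188,184), with a smaller blue look-alike at (182,157) and a green one at (235,154). The free peg is the middle one at (337,202), the cups are at (295,190) and (381,202), and the pliers at (225,256). In the top view the beaker is at (323,208) and the free peg at (173,219).

```bash
cat > h.py <<'E'
from cell import env
import cv2,numpy as np
from scipy.spatial.transform import Rotation as Ro
C={c:env.get_calibration(c) for c in("scene","top")}
def K(c):
    k=C[c]; return np.array([[k['fx'],0,k['cx']],[0,k['fy'],k['cy']],[0,0,1.]]),np.array(k['D'],float),np.array(k['R']),np.array(k['t'])
def ray(c,uv):
    k,D,R,t=K(c); p=cv2.undistortPoints(np.array(uv,float).reshape(-1,1,2),k,D).reshape(-1,2)
    d=np.c_[p,np.ones(len(p))]@R; o=-R.T@t; return o,d/np.linalg.norm(d,axis=1)[:,None]
def onz(c,uv,z):
    o,d=ray(c,uv); return o+d*((z-o[2])/d[:,2])[:,None]
def proj(c,X):
    k,D,R,t=K(c); return cv2.projectPoints(np.array(X,float).reshape(-1,1,3),cv2.Rodrigues(R)[0],t,k,D)[0].reshape(-1,2)
def tri(u1,u2):
    o1,d1=ray('scene',u1);o2,d2=ray('top',u2);d1=d1[0];d2=d2[0]
    A=np.c_[d1,-d2];s=np.linalg.lstsq(A,o2-o1,rcond=None)[0]
    a=o1+s[0]*d1;b=o2+s[1]*d2;return (a+b)/2,np.linalg.norm(a-b)
E
python3 - <<'E'
from h import *
for c in("scene","top"):
    im=env.read_camera(c); vis=cv2.resize(im[:,:,::-1],None,fx=1,fy=1).copy()
    for l in("beaker","drip_mat","rack","peg_free","cup_a","pliers"):
        for d in env.outline_of(c,l):
            m=d['mask']; ys,xs=np.nonzero(m)
            print(c,l,round(d['p'],2),np.round(d['xy'],1),m.sum(),(xs.min(),xs.max(),ys.min(),ys.max()) if len(xs) else '', np.round(onz(c,d['xy'],0.03)[0],3))
            np.save(f"{c}_{l}_{int(d['xy'][0])}.npy",m)
    cv2.imwrite(f"pics/{c}_crop.png",cv2.resize(vis[120:270,140:420] if c=='scene' else vis[110:310,90:400],None,fx=2.6 if c=='top' else 2.8,fy=2.6 if c=='top' else 2.8,interpolation=cv2.INTER_CUBIC))
E
ls
```

```text
scene beaker 0.77 [189.2 181.7] 763 (np.int64(172), np.int64(203), np.int64(165), np.int64(200)) [ 0.504 -0.18   0.03 ]
scene beaker 0.66 [234.5 150.4] 622 (np.int64(217), np.int64(251), np.int64(142), np.int64(167)) [ 0.31  -0.077  0.03 ]
scene beaker 0.52 [177.9 155.3] 321 (np.int64(170), np.int64(193), np.int64(149), np.int64(164)) [ 0.36  -0.244  0.03 ]
scene drip_mat 0.87 [192.5 197.5] 1264 (np.int64(155), np.int64(220), np.int64(175), np.int64(214)) [ 0.58  -0.157  0.03 ]
scene rack 0.63 [336.5 213.1] 3231 (np.int64(267), np.int64(403), np.int64(187), np.int64(232)) [0.612 0.213 0.03 ]
scene peg_free 0.67 [339.9 203.1] 210 (np.int64(328), np.int64(347), np.int64(188), np.int64(211)) [0.567 0.226 0.03 ]
scene cup_a 0.77 [379.6 203. ] 594 (np.int64(370), np.int64(393), np.int64(185), np.int64(217)) [0.557 0.329 0.03 ]
scene cup_a 0.73 [296.2 192. ] 562 (np.int64(285), np.int64(304), np.int64(176), np.int64(207)) [0.526 0.113 0.03 ]
scene cup_a 0.7 [187.6 181. ] 660 (np.int64(173), np.int64(202), np.int64(167), np.int64(200)) [ 0.501 -0.185  0.03 ]
scene pliers 0.9 [224.3 258.4] 5
[... 1224 characters left out ...]
9)) [0.581 0.327 0.03 ]
top pliers 0.71 [255.7 132.5] 401 (np.int64(230), np.int64(283), np.int64(123), np.int64(138)) [ 0.76  -0.046  0.03 ]
top pliers 0.55 [172.8 220. ] 172 (np.int64(164), np.int64(184), np.int64(207), np.int64(227)) [0.56 0.21 0.03]
h.py
pics
scene_beaker_177.npy
scene_beaker_189.npy
scene_beaker_234.npy
scene_cup_a_187.npy
scene_cup_a_296.npy
scene_cup_a_379.npy
scene_drip_mat_192.npy
scene_peg_free_339.npy
scene_pliers_224.npy
scene_pliers_381.npy
scene_rack_336.npy
top_beaker_297.npy
top_beaker_326.npy
top_beaker_356.npy
top_cup_a_128.npy
top_cup_a_213.npy
top_drip_mat_310.npy
top_peg_free_170.npy
top_pliers_172.npy
top_pliers_255.npy
top_rack_128.npy
top_rack_178.npy
```

View pics/scene_crop.png

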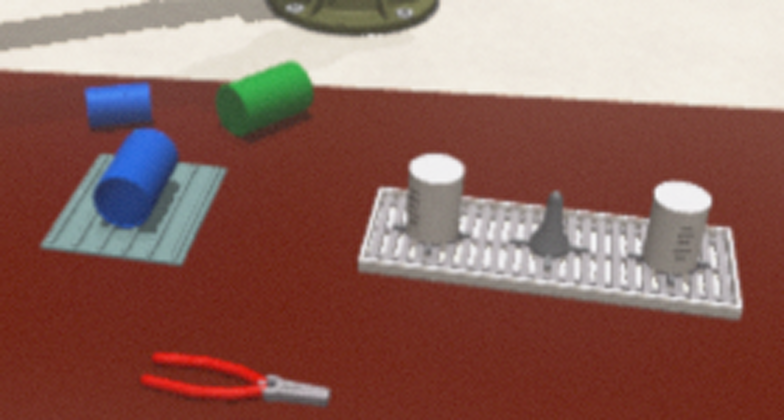

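View pics/top_crop.png

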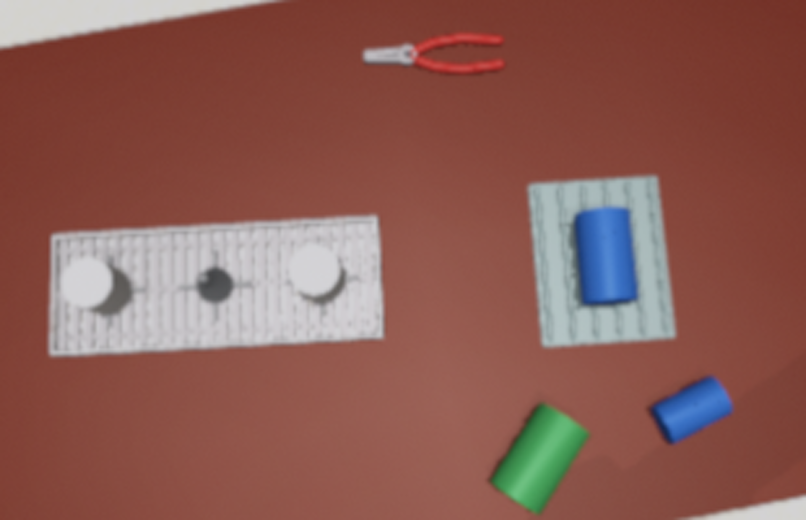

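Both crops show the blue beaker with its mouth toward the pliers side (+x). The middle peg is bare and both cups are seated. Next I'll fit the poses.

```bash
cat > fit.py <<'E'
from h import *
from scipy.optimize import minimize
def hullmask(c,X,S=4):
    p=proj(c,X); h=cv2.convexHull((p*S).astype(np.float32)); m=np.zeros((384*S,512*S),np.uint8)
    cv2.fillConvexPoly(m,np.round((h+0.5*S-0.5)*1).astype(np.int32),1); return cv2.resize(m.astype(np.float32),(512,384),interpolation=cv2.INTER_AREA)
def cyl(o,ax,L,r):
    ax=ax/np.linalg.norm(ax); u=np.cross(ax,[0.3,0.5,0.81]);u/=np.linalg.norm(u);v=np.cross(ax,u)
    a=np.linspace(0,2*np.pi,60); ring=r*(np.outer(np.cos(a),u)+np.outer(np.sin(a),v))
    return np.r_[o+ring,o+ax*L+ring]
def blue(im): 
    h=cv2.cvtColor(im,cv2.COLOR_RGB2HSV); return ((h[...,0]>100)&(h[...,0]<130)&(h[...,1]>140)&(h[...,2]>60)).astype(np.uint8)
def comp(m,near):
    n,l,s,c=cv2.connectedComponentsWithStats(m); ds=[np.hypot(*(c[i]-near))+(1e3 if s[i,4]<60 else 0) for i in range(1,n)]; return (l==1+int(np.argmin(ds))).astype(np.float32)
E
python3 - <<'E'
from fit import *
ims={c:env.read_camera(c) for c in("scene","top")}
np.savez("ims0.npz",**ims)
M={'scene':comp(blue(ims['scene']),(188,184)),'top':comp(blue(ims['top']),(323,208))}
print({c:int(M[c].sum()) for c in M})
def cost(p,cs=("scene","top")):
    x,y,z,yaw=p; a=np.array([np.cos(yaw),np.sin(yaw),0]); X=cyl(np.array([x,y,z])-0.046*a,a,.092,.029)
    return sum(np.abs(hullmask(c,X)-M[c]).sum() for c in cs)
for cs in(("scene","top"),("scene",),("top",)):
    best=None
    for y0 in(-.2,0,.2):
        f=(lambda p:cost(np.array([p[0],p[1],p[2],p[3]*5])*1.0,cs)) if len(cs)==2 else (lambda p:cost(np.array([p[0],p[1],.034,p[3]*5]),cs))
        s=np.array([.52,-.185,.034,y0/5]); 
        r=minimize(f,s,method='Nelder-Mead',options=dict(initial_simplex=np.r_[[s],s+np.diag([.02,.02,.01,.04])],maxiter=500))
        if best is None or r.fun<best.fun: best=r
    p=best.x;print(cs,np.round(p[:3],4),'yaw',np.degrees(p[3]*5).round(1),best.fun)
# mat corners
mt=np.array([(528,184),(657,177),(675,336),(543,347)])/2.6+[90,110]
ms=np.array([(102,155),(227,167),(183,264),(42,248)])/2.8+[140,120]
for c,q in(("top",mt),("scene",ms)):
    P=onz(c,q,.003);print(c,'mat',np.round(P[:,:2],3).tolist(),P.mean(0).round(3))
rt=np.array([(51,235),(376,216),(383,337),(50,354)])/2.6+[90,110]
rs=np.array([(383,187),(733,228),(741,304),(361,261)])/2.8+[140,120]
for c,q in(("top",rt),("scene",rs)):
    P=onz(c,q,.014);print(c,'rack',np.round(P[:,:2],3).tolist(),P.mean(0).round(4))
ts=np.array((556,193))/2.8+[140,120]; tt=np.array((206,279))/2.6+[90,110]
print('tip',tri(ts,tt))
E
```

```text
{'scene': 648, 'top': 731}
('scene', 'top') [ 0.5192 -0.1808  0.0353] yaw -4.4 203.625
('scene',) [ 0.5152 -0.1805  0.0385] yaw -2.4 80.75
('top',) [ 0.5201 -0.1823  0.0491] yaw -5.7 108.875
top mat [[0.614, -0.125], [0.597, -0.261], [0.43, -0.242], [0.444, -0.106]] [ 0.521 -0.183  0.003]
scene mat [[0.432, -0.235], [0.442, -0.102], [0.613, -0.118], [0.601, -0.253]] [ 0.522 -0.177  0.003]
top rack [[0.645, 0.377], [0.606, 0.039], [0.481, 0.052], [0.523, 0.39]] [0.5638 0.2144 0.014 ]
scene rack [[0.481, 0.06], [0.52, 0.397], [0.639, 0.38], [0.607, 0.044]] [0.5617 0.2203 0.014 ]
tip (array([0.56181086, 0.21427625, 0.06887927]), np.float64(0.007339843434783294))
```

```bash
cat > plan.py <<'E'
from h import *
from scipy.spatial.transform import Slerp
def cur():
    o=env.get_obs(); return np.array(o['tool_pos']),Ro.from_euler('xyz',o['tool_rot'],degrees=True),o
def rows(p0,r0,p1,r1,n):
    """straight move, constant rotvec; prints rounded rows, error compensated"""
    s=Slerp([0,1],Ro.concatenate([r0,r1])); P,Q=p0.copy(),r0; out=[]
    for i in range(1,n+1):
        tp=p0+(p1-p0)*i/n; tr=s(i/n)
        d=np.round(Q.inv().apply(tp-P)*1000,0); w=np.round((Q.inv()*tr).as_rotvec(degrees=True),1)
        P=P+Q.apply(d/1000); Q=Q*Ro.from_rotvec(w,degrees=True); out.append([d.tolist(),w.tolist()])
    print(str(out).replace('.0,',',').replace('.0]',']').replace('-0,','0,').replace(' ','')); return P,Q
def log():
    import json
    o=env.get_obs(); open('log.txt','a').write(json.dumps([list(map(float,o['qpos'])),list(map(float,o['tool_pos'])),list(map(float,o['tool_rot']))])+'\n')
    print('t',round(o['time_s'],2),'q',np.round(o['qpos'],1),'p',np.round(o['tool_pos'],4),'rpy',np.round(o['tool_rot'],1),'F',np.round(o['force'],1),'w',round(o['grip_width'],4))
E
python3 - <<'E'
from plan import *
log()
p,r,o=cur()
rows(p,r,np.array([.46,-.17,.25]),Ro.from_euler('xyz',[-90,0,-96],degrees=True),12)
E
```

```text
t 0.9 q [68.5 18.4 -4.  83.1  1.3 78.5 -3.3] p [ 0.2464 -0.6015  0.2226] rpy [-90.   -0.  -67.7] F [-0.8  0.5 -0.3] w 0.087
[[[-27,-2,30],[0,2.4,0]],[[-27,-3,29],[0,2.3,0]],[[-29,-2,28],[0,2.4,0]],[[-30,-2,26],[0,2.3,0]],[[-31,-2,26],[0,2.4,0]],[[-32,-3,24],[0,2.3,0]],[[-34,-2,23],[0,2.4,0]],[[-34,-2,21],[0,2.4,0]],[[-34,-3,20],[0,2.3,0]],[[-36,-2,18],[0,2.4,0]],[[-36,-2,17],[0,2.3,0]],[[-37,-2,16],[0,2.4,0]]]
```

Request:
{"name": "carry_out", "arguments": {
  "targets": [
    [[-27,-2,30],[0,2.4,0]],
    [[-27,-3,29],[0,2.3,0]],
    [[-29,-2,28],[0,2.4,0]],
    [[-30,-2,26],[0,2.3,0]],
    [[-31,-2,26],[0,2.4,0]],
    [[-32,-3,24],[0,2.3,0]],
    [[-34,-2,23],[0,2.4,0]],
    [[-34,-2,21],[0,2.4,0]],
    [[-34,-3,20],[0,2.3,0]],
    [[-36,-2,18],[0,2.4,0]],
    [[-36,-2,17],[0,2.3,0]],
    [[-37,-2,16],[0,2.4,0]]
  ],
  "jaw": 1
}}

```text
time_s: 2.1
tool_pos: [0.4607, -0.1689, 0.25]
tool_rot: [-90.0, -0.0, -96.1]
force: [0.8, -1.2, -0.2]
grip_width: 0.0872
```

Run:
```python
from plan import *
log()
```

```text
t 2.1 q [ 42.3  -1.  -24.8 102.   -0.4  78.9 -78.6] p [ 0.4607 -0.1689  0.25  ] rpy [-90.   -0.  -96.1] F [ 0.8 -1.2 -0.2] w 0.0872
```

Request:
{"name": "carry_out", "arguments": {
  "targets": [
    [[0,0,6],[7.5,0,0]],
    [[0,0,6],[7.5,0,0]],
    [[0,0,6],[7.5,0,0]],
    [[0,0,6],[7.5,0,0]]
  ]
}}

```text
time_s: 2.5
tool_pos: [0.487, -0.1815, 0.2511]
tool_rot: [-63.1, -0.1, -96.4]
force: [-0.8, -1.0, 0.7]
grip_width: 0.0868
```

```bash
cat > kin.py <<'E'
import json,numpy as np
from scipy.spatial.transform import Rotation as Ro
from scipy.optimize import least_squares
D=[json.loads(l) for l in open('log.txt')]
def fk(q,p):
    d,L1,L2,Lt,a1,a2,w=p; q=np.array(q)
    R=Ro.identity();P=np.zeros(3)
    def rz(t): 
        nonlocal R; R=R*Ro.from_euler('z',-t,degrees=True)
    def ry(t):
        nonlocal R; R=R*Ro.from_euler('y',t,degrees=True)
    def tr(x,z):
        nonlocal P; P=P+R.apply([x,0,z])
    rz(q[0]);tr(0,d);ry(q[1]);tr(0,L1);rz(q[2]);tr(a1,0);ry(q[3]);tr(a2,L2);rz(q[4]);ry(q[5]);tr(w,Lt);rz(q[6])
    return P,R
E
python3 - <<'E'
from plan import *
log()
import kin
for D in kin.D:
    P,R=kin.fk(D[0],[.3,.4,.4,.2,0,0,0]); Rm=Ro.from_euler('xyz',D[2],degrees=True)
    print((R.inv()*Rm).as_rotvec(degrees=True).round(2))
f=lambda p:np.concatenate([kin.fk(D[0],p)[0]-D[1] for D in kin.D]+[(p-np.array([.33,.42,.42,.2,0,0,0]))*1e-3])
r=kin.least_squares(f,[.33,.42,.42,.2,0,0,0]);print(r.x.round(4),np.abs(r.fun).max())
E
```

```text
t 2.5 q [ 34.4 -17.3  -9.6 120.2 -13.9  51.8 -65.6] p [ 0.487  -0.1815  0.2511] rpy [-63.1  -0.1 -96.4] F [-0.8 -1.   0.7] w 0.0868
[   0.   -127.28 -127.28]
[  0.   127.28 127.28]
[  0.   127.28 127.28]
[ 0.2609  0.4417  0.5021  0.3385 -0.0308  0.0247 -0.0483] 0.02329981511227608
```

```bash
cat >> kin.py <<'E'
def chain(q):
    """list of joint-frame rotations so that P = sum R_i o_i"""
    R=Ro.identity(); out=[]
    for i,t in enumerate(q):
        R=R*(Ro.from_euler('z',-t,degrees=True) if i in(0,2,4,6) else Ro.from_euler('y',t,degrees=True)); out.append(R)
    return out
def design(q): return np.hstack([R.as_matrix() for R in chain(q)])
TOOL=Ro.from_rotvec([0,127.28,127.28],degrees=True)
PR=np.zeros(21);PR[2]=.33;PR[5]=.42;PR[11]=.42;PR[17]=.2
WT=np.ones(21)*1.0;WT[[0,1,3,4,7,9,10,12,13,15,16,18,19]]=1
def fitk(lam=1e-3):
    A=np.vstack([design(d[0]) for d in D]);b=np.concatenate([d[1] for d in D])
    # redundant z: R1z~ const; R2z=R3z? joints z-rot share z col: o3z merged o2z etc
    W=np.ones(21)
    W[[8,14,20]]=1e3  # L's on frames 2(5),4(11),6(17) only
    W[[1,4,7,10,13,16,19]]=5
    W[[18]]=1e2; W[[6,12]]=2
    A2=np.vstack([A,lam*np.diag(W)]);b2=np.concatenate([b,lam*W*PR])
    x=np.linalg.lstsq(A2,b2,rcond=None)[0]; return x,np.abs(A@x-b).max()
E
python3 - <<'E'
from kin import *
for lam in(1e-2,1e-3,1e-4):
    x,e=fitk(lam);print(lam,x.reshape(7,3).round(3).tolist(),e)
E
```

```text
0.01 [[0.029, -0.005, 0.283], [0.002, -0.005, 0.42], [0.007, 0.0, 0.0], [0.017, 0.0, 0.483], [0.009, 0.0, 0.0], [-0.013, 0.0, 0.335], [-0.0, -0.016, 0.0]] 3.4781958540619495e-05
0.001 [[0.029, -0.005, 0.283], [0.002, -0.005, 0.42], [0.007, 0.0, 0.0], [0.017, 0.0, 0.483], [0.009, 0.0, 0.0], [-0.013, 0.0, 0.335], [-0.0, -0.016, 0.0]] 3.498901003373689e-07
0.0001 [[0.029, -0.005, 0.283], [0.002, -0.005, 0.42], [0.007, 0.0, 0.0], [0.017, 0.0, 0.483], [0.009, 0.0, 0.0], [-0.013, 0.0, 0.335], [-0.0, -0.016, 0.0]] 3.4991102793036077e-09
```

```bash
cat >> kin.py <<'E'
LO=np.array([-163.93,-17.29,-79.2,3.27,-89.18,5.43,-154.24])+2; HI=np.array([163.93,119.83,71.16,140.29,269.18,117.66,154.24])-2
X,_=fitk(1e-3)
def FK(q): return design(q)@X, chain(q)[-1]*TOOL
def ik(p,r,seed):
    def f(q):
        P,R=FK(q); return np.concatenate([(P-p)*10,(R.inv()*r).as_rotvec()*3,(q-seed)*1e-5])
    s=least_squares(f,np.clip(seed,LO+.1,HI-.1),bounds=(LO,HI),max_nfev=120); P,R=FK(s.x)
    return s.x,np.linalg.norm(P-p)*1000,np.degrees((R.inv()*r).magnitude())
def pose(g,m,a):
    """grasp point g; approach a (tool y), mouth dir m; returns TCP pos, and both tool rotations"""
    a=a/np.linalg.norm(a); x=np.cross(a,m);x/=np.linalg.norm(x); out=[]
    for s in(1,-1):
        out.append(Ro.from_matrix(np.c_[s*x,a,np.cross(s*x,a)]))
    return g+.019*a,out
def adir(az,down):
    az,down=np.radians([az,down]); return np.array([np.cos(az)*np.cos(down),np.sin(az)*np.cos(down),-np.sin(down)])
E
cat > feas.py <<'E'
from kin import *
rng=np.random.default_rng(0)
seeds=[np.array(D[-1][0]),np.array(D[1][0])]+[LO+(HI-LO)*rng.random(7) for _ in range(14)]
def best(p,r,maxs=16):
    sols=[]
    for s in seeds[:maxs]:
        q,ep,er=ik(p,r,s)
        if ep<1 and er<.5: sols.append(q)
    return sols
m=adir(-6,0); gp=np.array([.521,-.180,.034])-.004*m
for th in(30,45,60,75,90):
    p,rs=pose(gp,m,adir(-6,th))
    for i,r in enumerate(rs):
        s=best(p,r); print('pick',th,i,len(s),s[0].round(0) if s else '', s[-1].round(0) if s else '',flush=True)
for th in(45,60,75,90):
    g=np.array([.562,.217,.066])
    for az in (-120,-60,-30,0,30,60,90,120):
        p,rs=pose(g,np.array([0,0,-1.]),adir(az,90-th)); 
        res=[]
        for r in rs:
            s=best(p,r,9); res.append((len(s),s[0].round(0).tolist() if s else ''))
        print('place th',th,'az',az,res,flush=True)
E
time python3 feas.py
```

```text
pick 30 0 0  
pick 30 1 0  
pick 45 0 4 [-37.  27.  69. 138. 244.  39.  30.] [ 60.  14. -38. 137. 206.  13.  83.]
pick 45 1 4 [ 87.  32. -64. 138. 156.  17. -33.] [ 96.  47. -73. 138. 135.  24.  -1.]
pick 60 0 10 [ 39.  10. -18. 130. -22.  12. -54.] [-38.  24.  69. 130. -75.  32.  -9.]
pick 60 1 6 [ 54.  12. -34. 133. -11.   8. 117.] [ 92.  41. -77. 130.  80.  29.  43.]
pick 75 0 10 [ 26.  14.  -7. 119.  -3.  32. -74.] [-38.  32.  69. 119. -52.  45. -35.]
pick 75 1 7 [ 39.  13. -21. 123.   2.  30. 102.] [ 85.  43. -77. 120.  58.  47.  60.]
pick 90 0 11 [ 22.  21.  -5. 107.   2.  51. -80.] [-35.  44.  69. 107. -46.  64. -44.]
pick 90 1 7 [ 35.  19. -20. 112.   8.  50.  95.] [ 74.  44. -71. 109.  48.  64.  68.]
place th 45 az -120 [(6, [-29.0, 53.0, -7.0, 64.0, 24.0, 105.0, -68.0]), (2, [-48.0, 52.0, 28.0, 69.0, 4.0, 101.0, 126.0])]
place th 45 az -60 [(6, [-31.0, 34.0, -17.0, 100.0, 55.0, 75.0, -45.0]), (1, [-46.0, 30.0, 5.0, 101.0, 45.0, 68.0, 143.0])]
place th 45 az -30 [(5, [-23.0, 24.0, -25.0, 118.0, 74.0, 56.0, -38.0]), (1, [-41.0, 20.0, -1.0, 118.0, 65.0, 48.0, 150.0])]
place th
[... 2717 characters left out ...]
34.0, 115.0, 77.0, 65.0, 108.0])]
place th 90 az 0 [(2, [10.0, 72.0, -44.0, 130.0, 175.0, 111.0, -50.0]), (2, [19.0, 77.0, -53.0, 132.0, 182.0, 110.0, 142.0])]
place th 90 az 30 [(1, [-69.0, 75.0, 42.0, 135.0, 161.0, 97.0, -136.0]), (2, [8.0, 47.0, -18.0, 138.0, 204.0, 88.0, 104.0])]
place th 90 az 60 [(7, [52.0, 69.0, -43.0, 119.0, -87.0, 50.0, -90.0]), (7, [55.0, 66.0, -47.0, 122.0, -87.0, 48.0, 87.0])]
place th 90 az 90 [(7, [30.0, 61.0, -24.0, 98.0, -65.0, 79.0, -119.0]), (7, [31.0, 57.0, -25.0, 100.0, -66.0, 80.0, 59.0])]
place th 90 az 120 [(7, [17.0, 69.0, -19.0, 72.0, -48.0, 103.0, -131.0]), (4, [28.0, 72.0, -37.0, 73.0, -36.0, 98.0, 40.0])]
real	2m59.152s
user	2m59.253s
sys	0m0.117s
```

```bash
cat > feas2.py <<'E'
from kin import *
m=adir(-6,0); 
for th in(50,55,60):
    gp=np.array([.521,-.180,.034])-(.046-.026)*m
    p,rs=pose(gp,m,adir(-6,th)); q,ep,er=ik(p,rs[0],np.array([38,10,-18,130,-20,20,-60.])); print('pick',th,q.round(0),round(ep,1),round(er,1))
    p2,rs2=pose(gp+[0,0,.2],m,adir(-6,th)); q2,ep,er=ik(p2,rs2[0],q); print('  lift',q2.round(0),round(ep,1),round(er,1))
    for az in(-60,-80,-97,-110):
        for z in(.25,.08):
            pp,rr=pose(np.array([.562,.217,z]),np.array([0,0,-1.]),adir(az,90-th)); q3,ep,er=ik(pp,rr[0],np.array([-30,40,-15,97,40,80,-53.])); print('    place',az,z,q3.round(0),round(ep,1),round(er,1),'rotmag',np.degrees((rs[0].inv()*rr[0]).magnitude()).round(0))
E
time python3 feas2.py
```

```text
pick 50 [ 52.   9. -30. 136. -87.   7.  13.] 6.1 2.2
  lift [ 34. -15.  -8. 128. -29.  33. -51.] 15.1 1.6
    place -60 0.25 [-31.  21. -20.  95.  53.  90. -33.] 0.0 0.0 rotmag 143.0
    place -60 0.08 [-35.  35. -14.  99.  57.  78. -47.] 0.0 0.0 rotmag 143.0
    place -80 0.25 [-34.  30. -13.  81.  45. 102. -41.] 0.0 0.0 rotmag 130.0
    place -80 0.08 [-35.  43. -12.  85.  46.  90. -52.] 0.0 0.0 rotmag 130.0
    place -97 0.25 [-38.  37.  -2.  70.  35. 111. -46.] 0.0 0.0 rotmag 119.0
    place -97 0.08 [-33.  49. -10.  73.  38. 100. -57.] 0.0 0.0 rotmag 119.0
    place -110 0.25 [-44.  43.  14.  62.  22. 116. -48.] 0.0 0.0 rotmag 112.0
    place -110 0.08 [-32.  53.  -8.  65.  31. 106. -62.] 0.0 0.0 rotmag 112.0
pick 55 [ 42.   8. -20. 135. -64.   7. -11.] 0.0 0.0
  lift [ 33. -15.  -8. 126. -21.  38. -59.] 5.6 0.7
    place -60 0.25 [-35.  23. -16.  96.  56.  91. -35.] 0.0 0.0 rotmag 143.0
    place -60 0.08 [-38.  38. -13.  98.  59.  81. -50.] 0.0 0.0 rotmag 143.0
    place -80 0.25 [-38.  32. -10.  81.  47. 104. -41.] 0.0 0.0 rotmag 130.0
    place -80 0.08 [-37.  45. -10.  83. 
[... 410 characters left out ...]
4. -14. -20. 123. -20.  43. -62.] 0.0 0.0
    place -60 0.25 [-37.  25. -15.  96.  59.  94. -38.] 0.0 0.0 rotmag 143.0
    place -60 0.08 [-40.  40. -11.  97.  62.  84. -52.] 0.0 0.0 rotmag 143.0
    place -80 0.25 [-42.  34.  -5.  80.  49. 105. -41.] 0.0 0.0 rotmag 130.0
    place -80 0.08 [-39.  48.  -8.  82.  50.  97. -53.] 0.0 0.0 rotmag 130.0
    place -97 0.25 [-45.  43.   6.  67.  37. 115. -44.] 0.0 0.0 rotmag 119.0
    place -97 0.08 [-39.  55.  -3.  69.  39. 106. -56.] 0.0 0.0 rotmag 119.0
    place -110 0.25 [-67.  62.  62.  60.  -0. 116. -27.] 4.0 1.2 rotmag 112.0
    place -110 0.08 [-41.  60.   7.  59.  26. 112. -57.] 0.0 0.0 rotmag 112.0
real	0m8.577s
user	0m8.880s
sys	0m0.144s
```

Run:
```python
from plan import *
from kin import pose,adir
m=adir(-6,0); g=np.array([.520,-.181,.034])-.024*m
a=adir(-6,60); t,rs=pose(g,m,a); print(t,rs[0].as_euler('xyz',degrees=True))
p,r,o=cur()
rows(p,r,t+np.array([0,0,.10])-.03*a,rs[0],5)
for c in("scene","top"):
    im=env.read_camera(c); 
    for q in proj(c,[p, p-r.apply([0,.019,0]),g]): cv2.circle(im,tuple(np.round(q).astype(int)),1,(255,255,0),-1)
    v=im[:,:,::-1]; v=v[50:210,100:280] if c=='scene' else v[140:320,240:420]
    cv2.imwrite(f"pics/{c}1.png",cv2.resize(v,None,fx=3.3,fy=3.3,interpolation=cv2.INTER_CUBIC))
```

```text
[ 0.50557943 -0.17948434  0.01754552] [-60.   0. -96.]
[[[-1,19,-9],[0.6,-0.1,0]],[[-1,20,-9],[0.7,0,0.1]],[[0,19,-10],[0.6,-0.1,0]],[[-1,19,-10],[0.6,-0.1,0.1]],[[-1,19,-10],[0.6,0,0]]]
```

View pics/scene1.png

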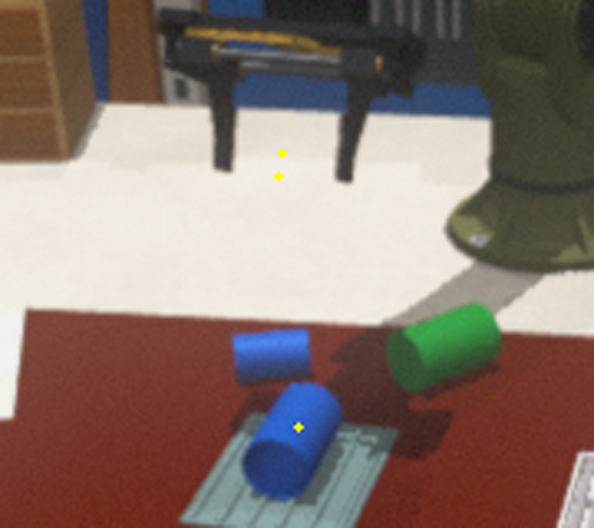

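View pics/top1.png

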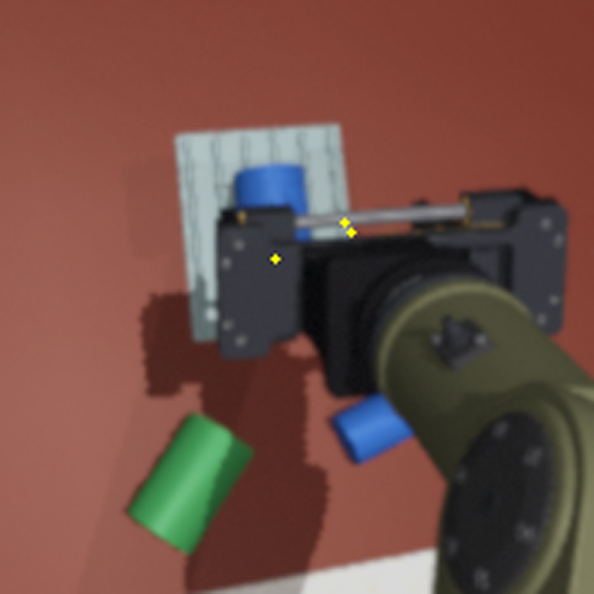

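The scene view shows the jaw tips at crop (223,170) and (345,180). Their midpoint is about 2 px right of the projected TCP, so that camera reads y about 5–6 mm too high. The top camera disagreed with it by the same amount, so I trust y ≈ -0.183 for the beaker and ≈ 0.214 for the peg. The beaker is undisturbed. The gripper body is wide along the jaw direction.

Request:
{"name": "carry_out", "arguments": {
  "targets": [
    [[0,19,-9],[0.6,-0.1,0]],
    [[0,20,-9],[0.7,0,0.1]],
    [[0,19,-10],[0.6,-0.1,0]],
    [[-1,19,-10],[0.6,-0.1,0.1]],
    [[-1,19,-10],[0.6,0,0]],
    [[0,0,0],[0,0,0]]
  ]
}}

```text
time_s: 3.2
tool_pos: [0.4901, -0.1736, 0.1389]
tool_rot: [-60.8, 0.3, -95.4]
force: [0.6, -0.1, 0.1]
grip_width: 0.0872
```

```bash
cat > see.py <<'E'
from plan import *
import sys
def see(tag,marks,boxes=((70,230,110,290),(130,310,240,420)),s=3.3):
    for c,b in zip(("scene","top"),boxes):
        im=env.read_camera(c); v=cv2.resize(im[b[0]:b[1],b[2]:b[3],::-1],None,fx=s,fy=s,interpolation=cv2.INTER_CUBIC)
        for q in proj(c,marks): cv2.circle(v,tuple(np.round((q-[b[2],b[0]]+.5)*s).astype(int)),2,(0,255,255),-1)
        cv2.imwrite(f"pics/{c}{tag}.png",v)
E
python3 - <<'E'
from see import *
log()
from kin import pose,adir
m=adir(-6,0); g=np.array([.520,-.183,.034])-.024*m
a=adir(-6,60); t,rs=pose(g,m,a)
p,r,o=cur(); e=t-p; print('to grasp, world',e,'tool',r.inv().apply(e)*1000,(r.inv()*rs[0]).as_rotvec(degrees=True))
see(2,[p,p-r.apply([0,.019,0])])
E
```

```text
t 3.2 q [ 32.1 -12.4  -8.6 130.9 -18.9  34.8 -59.2] p [ 0.4901 -0.1736  0.1389] rpy [-60.8   0.3 -95.4] F [ 0.6 -0.1  0.1] w 0.0872
to grasp, world [ 0.0155285  -0.00788958 -0.12137397] tool [  6.99089273 113.83755936 -45.02397285] [ 0.814358    0.34202358 -0.52538712]
```

View pics/scene2.png

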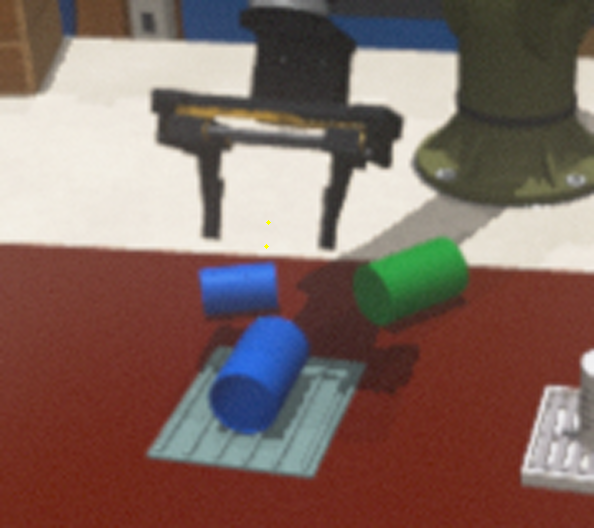

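View pics/top2.png

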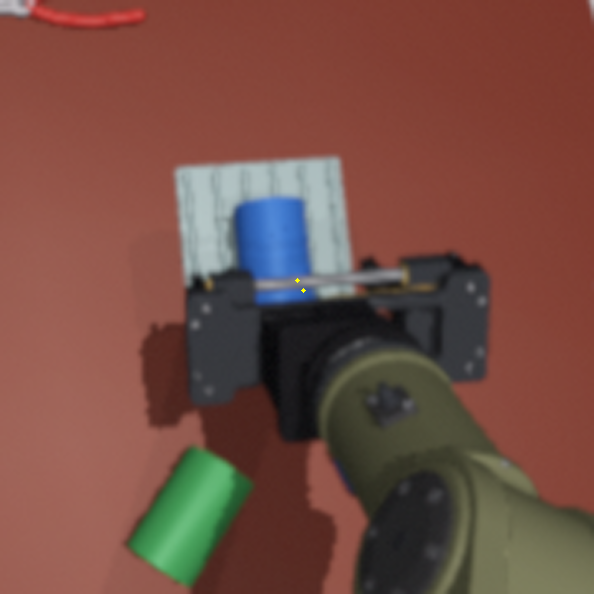

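The jaws are centred over the groove and the beaker is untouched at crop (260,375). I'll descend in two steps.

Request:
{"name": "carry_out", "arguments": {
  "targets": [
    [[3,14,-5],[0.4,0.2,-0.3]],
    [[2,14,-6],[0.4,0.1,-0.2]],
    [[2,14,-6],[0,0,0]],
    [[0,14,-5],[0,0,0]],
    [[0,14,-6],[0,0,0]],
    [[0,10,-4],[0,0,0]],
    [[0,0,0],[0,0,0]]
  ]
}}

```text
time_s: 4.0
tool_pos: [0.5042, -0.1837, 0.0571]
tool_rot: [-59.6, -0.1, -96.0]
force: [0.3, -0.6, 0.0]
grip_width: 0.0869
```

Run:
```python
from see import *
log()
from kin import pose,adir
m=adir(-6,0); g=np.array([.520,-.183,.034])-.024*m
a=adir(-6,60); t,rs=pose(g,m,a)
p,r,o=cur(); e=t-p; print('to grasp, world',e,'tool',r.inv().apply(e)*1000,(r.inv()*rs[0]).as_rotvec(degrees=True))
see(3,[p,p-r.apply([0,.019,0])])
```

```text
t 4.0 q [ 29.9  -2.9  -6.9 134.6 -25.3  20.8 -51.5] p [ 0.5042 -0.1837  0.0571] rpy [-59.6  -0.1 -96. ] F [ 0.3 -0.6  0. ] w 0.0869
to grasp, world [ 0.00139713  0.00220059 -0.03950527] tool [ -2.4014849   34.66308404 -18.97800884] [-0.37945571  0.01220712  0.10375299]
```

View pics/scene3.png

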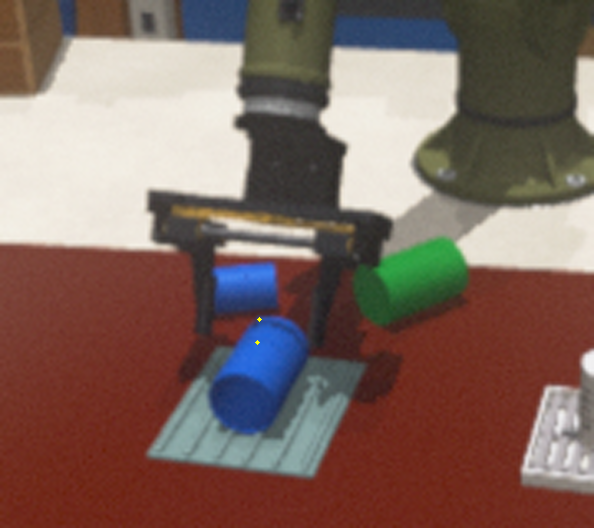

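Run:
```python
from see import *
from fit import cyl
m=np.array([np.cos(np.radians(-6)),np.sin(np.radians(-6)),0])
p,r,o=cur()
d=np.load('ims0.npz'); s=5
for c,b in(("scene",(150,230,140,240)),("top",(170,250,280,380))):
    k=env.read_camera(c); out=[]
    for im in(d[c],k):
        v=cv2.resize(im[b[0]:b[1],b[2]:b[3],::-1],None,fx=s,fy=s,interpolation=cv2.INTER_CUBIC)
        for y,col in((-.183,(0,255,255)),):
            X=cyl(np.array([.520,y,.034])-.046*m,m,.092,.029)
            for ring in(X[:60],X[60:]):
                q=(proj(c,ring)-[b[2],b[0]]+.5)*s; cv2.polylines(v,[np.round(q).astype(np.int32)],True,col,1)
        out.append(v)
    cv2.imwrite(f"pics/{c}4.png",np.vstack(out) if 0 else np.hstack([o[:,:400] for o in out]))
```

```text
(no output)
```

View pics/scene4.png

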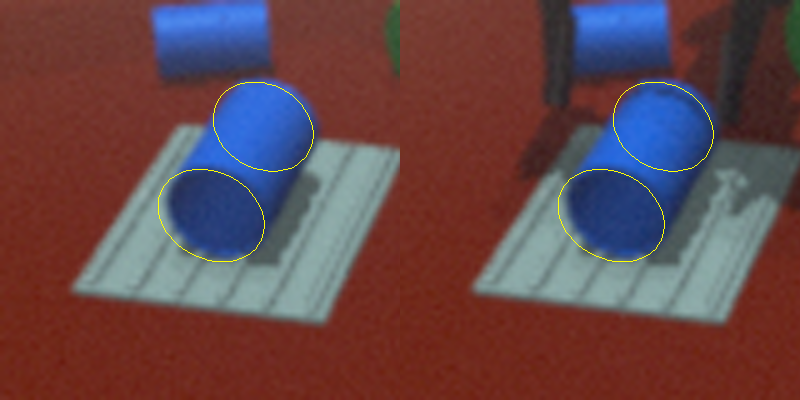

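View pics/top4.png

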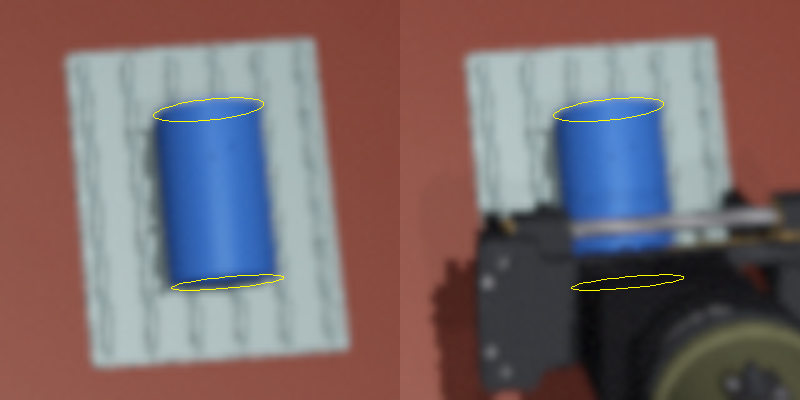

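The top overlay suggests the beaker's yaw is nearer -4.8° and its closed end about 2 mm toward +y. The scene overlay fits apart from the known 1 px shift. I'll correct by 4 mm and finish the descent.

Request:
{"name": "carry_out", "arguments": {
  "targets": [
    [[-2,7,-4],[0,-0.5,0.3]],
    [[-2,7,-4],[0,-0.5,0.3]],
    [[0,7,-4],[0,0,0]],
    [[0,7,-4],[0,0,0]],
    [[0,6,-3],[0,0,0]],
    [[0,0,0],[0,0,0]]
  ]
}}

```text
time_s: 4.8
tool_pos: [0.505, -0.18, 0.0183]
tool_rot: [-59.6, -0.1, -94.9]
force: [0.4, 0.3, -0.1]
grip_width: 0.0867
```

Run:
```python
from see import *
log()
p,r,o=cur(); print('grasp pt',p-r.apply([0,.019,0]))
see(5,[p,p-r.apply([0,.019,0])])
```

```text
t 4.8 q [ 29.3   1.9  -6.5 136.  -34.4  15.5 -40.9] p [ 0.505  -0.18    0.0183] rpy [-59.6  -0.1 -94.9] F [ 0.4  0.3 -0.1] w 0.0867
grasp pt [ 0.49540962 -0.17917356  0.03471161]
```

View pics/scene5.png

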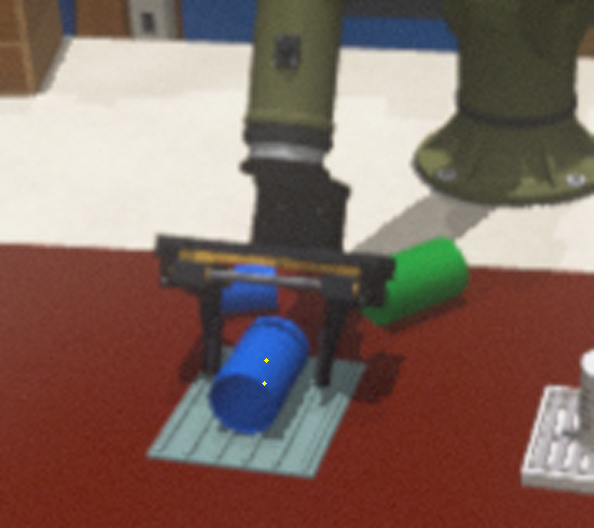

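View pics/top5.png

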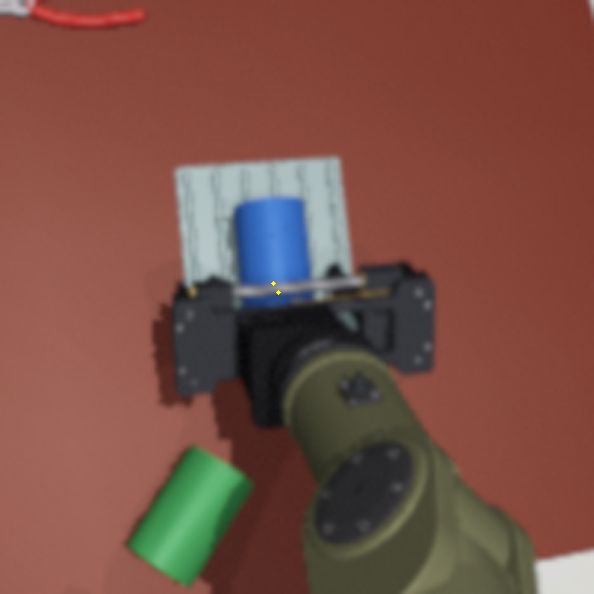

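The jaws straddle the beaker near its closed end without contact (force ≈ 0). Closing now.

Request:
{"name": "carry_out", "arguments": {
  "targets": [
    [[0,0,0],[0,0,0]],
    [[0,0,0],[0,0,0]],
    [[0,0,0],[0,0,0]],
    [[0,0,0],[0,0,0]],
    [[0,0,0],[0,0,0]],
    [[0,0,0],[0,0,0]],
    [[0,0,0],[0,0,0]],
    [[0,0,0],[0,0,0]]
  ],
  "jaw": 0,
  "squeeze": 25
}}

```text
time_s: 5.7
tool_pos: [0.5052, -0.1797, 0.0185]
tool_rot: [-59.6, -0.1, -94.9]
force: [-2.3, 4.0, 5.5]
grip_width: 0.0581
```

Run:
```python
from see import *
log()
p,r,o=cur(); print('grasp pt',p-r.apply([0,.019,0]))
see(6,[p,p-r.apply([0,.019,0])])
rows(p,r,p+np.array([0,0,.12]),r,10)
```

```text
t 5.7 q [ 29.3   1.9  -6.5 136.  -34.4  15.5 -40.9] p [ 0.5052 -0.1797  0.0185] rpy [-59.6  -0.1 -94.9] F [-2.3  4.   5.5] w 0.0581
grasp pt [ 0.495605   -0.17882996  0.03491941]
[[[0,-10,6],[0,0,0]],[[0,-11,6],[0,0,0]],[[0,-10,6],[0,0,0]],[[0,-10,6],[0,0,0]],[[0,-11,6],[0,0,0]],[[0,-10,6],[0,0,0]],[[0,-10,7],[0,0,0]],[[0,-11,6],[0,0,0]],[[0,-10,6],[0,0,0]],[[0,-10,6],[0,0,0]]]
```

View pics/scene6.png

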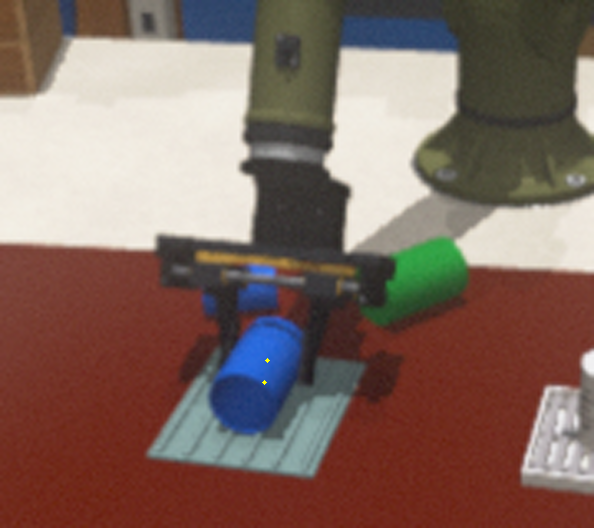

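The opening is 58.1 mm, which is the beaker's diameter, so it's held. Lifting now.

Request:
{"name": "carry_out", "arguments": {
  "targets": [
    [[0,-5,3],[0,0,0]],
    [[0,-10,6],[0,0,0]],
    [[0,-10,6],[0,0,0]],
    [[0,-11,6],[0,0,0]],
    [[0,-10,6],[0,0,0]],
    [[0,-11,6],[0,0,0]],
    [[0,-10,6],[0,0,0]],
    [[0,-10,7],[0,0,0]],
    [[0,-11,6],[0,0,0]],
    [[0,-10,6],[0,0,0]],
    [[0,-10,6],[0,0,0]]
  ],
  "squeeze": 30
}}

```text
time_s: 6.9
tool_pos: [0.5054, -0.1801, 0.1447]
tool_rot: [-59.6, -0.1, -94.9]
force: [0.2, 0.9, -1.3]
grip_width: 0.058
```

Run:
```python
from see import *
log()
import kin
from kin import *
X[:],e=fitk(1e-3); print(X.reshape(7,3).round(3).tolist(),e)
p,r,o=cur()
mt=r.inv().apply(adir(-4.8,0)); print('mouth in tool',mt.round(3),'a.m',np.degrees(np.arccos(mt[1])))
see(7,[p,p-r.apply([0,.019,0])])
```

```text
t 6.9 q [ 31.1 -11.2  -7.5 129.8 -19.3  33.6 -58.1] p [ 0.5054 -0.1801  0.1447] rpy [-59.6  -0.1 -94.9] F [ 0.2  0.9 -1.3] w 0.058
[[0.0, -0.008, 0.249], [0.0, -0.008, 0.468], [-0.0, -0.005, 0.0], [-0.0, -0.005, 0.513], [0.0, -0.0, 0.0], [-0.0, -0.0, 0.369], [-0.0, -0.0, 0.0]] 2.9748064857559875e-06
mouth in tool [-0.002  0.506  0.862] a.m 59.57449885164578
```

View pics/scene7.png

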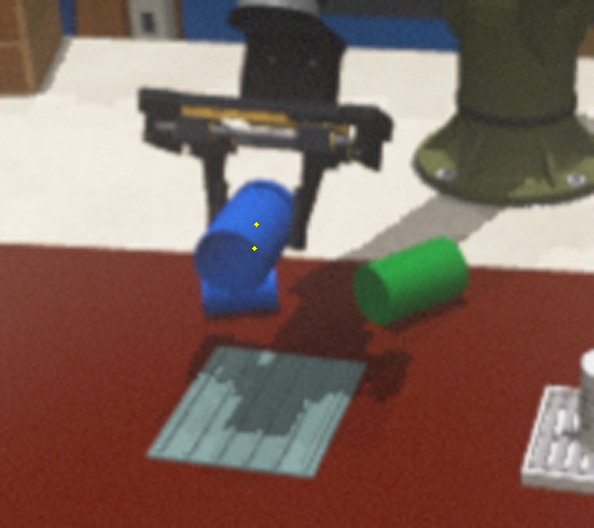

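View pics/top7.png

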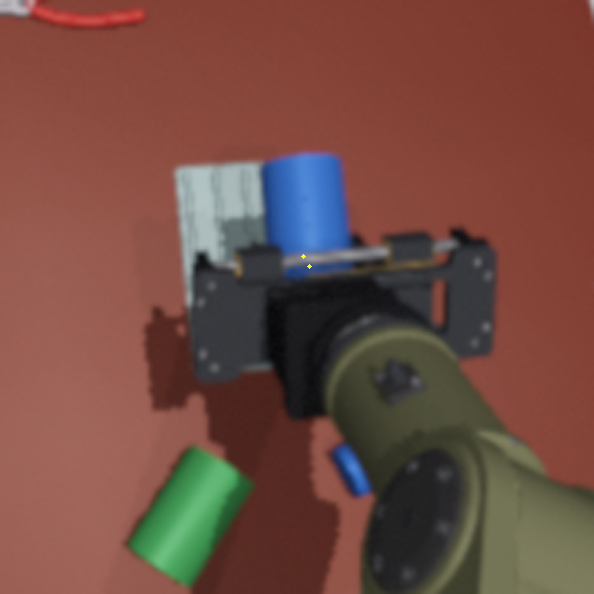

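The beaker is lifted and held straight in both views, and the mat is empty. The kinematic model now fits to 3 µm, so I can plan the flip as a joint-space path toward a pose above the peg.

```bash
cat > flip.py <<'E'
from plan import *
import kin
from kin import *
kin.X[:]=fitk(1e-3)[0]
p,r,o=cur(); q0=np.array(o['qpos']); print(np.linalg.norm(FK(q0)[0]-p))
mt=np.array([0,np.cos(np.radians(59.6)),np.sin(np.radians(59.6))])
peg=np.array([.5635,.2145])
def beak(P,R,n=5):
    g=P-R.apply([0,.019,0]); mm=R.apply(mt); pts=[]
    b=g-.022*mm; u=R.apply([1,0,0]); v=np.cross(mm,u); t=np.linspace(0,2*np.pi,24)
    ring=.029*(np.outer(np.cos(t),u)+np.outer(np.sin(t),v)); return np.r_[b+ring,b+.092*mm+ring]
if __name__=='__main__':
  for az in(-75,-85,-95):
    g=np.array([*peg,.084+.11]); P1,rr=pose(g,np.array([0,0,-1.]),adir(az,90-59.6))
    q1,ep,er=ik(P1,rr[0],np.array([-30,30,-8,85,42,100,-45.])); print(az,q1.round(1),ep,er)
    for s in np.linspace(0,1,9):
        q=q0+(q1-q0)*s; P,R=FK(q); B=beak(P,R); print('  ',P.round(3),'beak zmin',B[:,2].min().round(3),'ctr',B.mean(0).round(2),'m',R.apply(mt).round(2),'a',R.apply([0,1,0]).round(2))
E
python3 flip.py
```

```text
8.972983244581657e-07
-75 [-40.4  34.6 -10.9  86.9  51.  101.4 -46.4] 7.919949184411113e-07 4.4845986200933246e-07
   [ 0.507 -0.181  0.146] beak zmin 0.134 ctr [ 0.52 -0.18  0.16] m [ 1.   -0.09  0.  ] a [ 0.51 -0.05 -0.86]
   [ 0.514 -0.113  0.122] beak zmin 0.099 ctr [ 0.53 -0.11  0.14] m [ 0.96  0.2  -0.17] a [ 0.35  0.02 -0.94]
   [ 0.51  -0.061  0.104] beak zmin 0.071 ctr [ 0.53 -0.05  0.11] m [ 0.83  0.42 -0.36] a [ 0.18  0.01 -0.98]
   [ 0.506 -0.023  0.095] beak zmin 0.052 ctr [ 0.52 -0.01  0.1 ] m [ 0.64  0.56 -0.53] a [ 0.04 -0.09 -1.  ]
   [0.509 0.006 0.095] beak zmin 0.044 ctr [0.52 0.02 0.1 ] m [ 0.42  0.59 -0.69] a [-0.05 -0.24 -0.97]
   [0.521 0.036 0.105] beak zmin 0.048 ctr [0.53 0.06 0.1 ] m [ 0.22  0.53 -0.82] a [-0.07 -0.42 -0.9 ]
   [0.539 0.075 0.125] beak zmin 0.064 ctr [0.54 0.1  0.12] m [ 0.07  0.38 -0.92] a [-0.03 -0.6  -0.8 ]
   [0.558 0.128 0.152] beak zmin 0.09 ctr [0.56 0.15 0.14] m [-0.01  0.2  -0.98] a [ 0.08 -0.74 -0.67]
   [0.568 0.199 0.184] beak zmin 0.124 ctr [0.56 0.21 0.17] m [-0.  0. -1.] a [ 0.22 -0.83 -0.51]
-85 [-39.9  39.   -8.8  79.4  46
[... 1358 characters left out ...]
min 0.082 ctr [ 0.54 -0.05  0.13] m [ 0.85  0.38 -0.36] a [ 0.16  0.05 -0.99]
   [ 0.526 -0.022  0.108] beak zmin 0.065 ctr [ 0.54 -0.01  0.11] m [ 0.67  0.52 -0.53] a [-0.01 -0.03 -1.  ]
   [0.53  0.01  0.108] beak zmin 0.057 ctr [0.54 0.03 0.11] m [ 0.47  0.55 -0.69] a [-0.14 -0.18 -0.97]
   [0.539 0.042 0.117] beak zmin 0.06 ctr [0.55 0.06 0.11] m [ 0.28  0.5  -0.82] a [-0.21 -0.36 -0.91]
   [0.551 0.081 0.133] beak zmin 0.073 ctr [0.56 0.1  0.13] m [ 0.12  0.38 -0.92] a [-0.21 -0.55 -0.81]
   [0.561 0.132 0.157] beak zmin 0.095 ctr [0.57 0.15 0.15] m [ 0.03  0.2  -0.98] a [-0.16 -0.73 -0.67]
   [0.562 0.198 0.184] beak zmin 0.124 ctr [0.56 0.21 0.17] m [ 0.  0. -1.] a [-0.08 -0.86 -0.51]
```

```bash
cat > flip2.py <<'E'
from flip import *
import pickle
az=-85
g=np.array([*peg,.084+.11]); P1,rr=pose(g,np.array([0,0,-1.]),adir(az,90-59.6))
q1,ep,er=ik(P1,rr[0],np.array([-30,30,-8,85,42,100,-45.]))
N=30; path=[]; q=q0.copy(); prev=q0
for i in range(1,N+1):
    s=i/N; P,R=FK(q0+(q1-q0)*s); P=P+[0,0,.13*np.sin(np.pi*s)]
    q,ep,er=ik(P,R,q); path.append((P,R.as_quat(),q)); 
    if ep>.5: print('infeasible',i,ep,er)
    if i%3==0: print(i,P.round(3),'zmin',beak(P,R)[:,2].min().round(3),q.round(0),'dq',np.abs(q-prev).max().round(1))
    prev=q
pickle.dump(path,open('path.pkl','wb'))
E
cat > emit.py <<'E'
from plan import *
import pickle,sys
def emit(seq,P,Q):
    out=[]
    for tp,tq in seq:
        tr=Ro.from_quat(tq); d=np.round(Q.inv().apply(tp-P)*1000); w=np.round((Q.inv()*tr).as_rotvec(degrees=True),1)
        P=P+Q.apply(d/1000); Q=Q*Ro.from_rotvec(w,degrees=True); out.append([[int(v) for v in d],[float(v) for v in w]])
    print(str(out).replace(' ',''))
if __name__=='__main__':
    i,j=map(int,sys.argv[1:3]); path=pickle.load(open('path.pkl','rb')); p,r,o=cur(); emit([(a,b) for a,b,_ in path[i:j]],p,r)
E
python3 flip2.py; python3 emit.py 0 10
```

```text
8.972983244581657e-07
3 [ 0.517 -0.126  0.169] zmin 0.149 [ 28.  -9. -11. 122. -13.  46. -57.] dq 4.1
6 [ 0.519 -0.08   0.192] zmin 0.162 [ 25.  -5. -15. 114.  -7.  58. -56.] dq 3.7
9 [ 0.517 -0.044  0.21 ] zmin 0.173 [ 21.  -1. -19. 107.  -1.  68. -54.] dq 3.3
12 [ 0.516 -0.016  0.224] zmin 0.18 [ 17.   4. -22. 101.   7.  77. -53.] dq 2.9
15 [0.519 0.009 0.231] zmin 0.181 [ 11.   9. -26.  95.  14.  85. -52.] dq 2.7
18 [0.527 0.033 0.232] zmin 0.176 [  5.  15. -28.  91.  23.  92. -51.] dq 2.9
21 [0.539 0.061 0.226] zmin 0.167 [ -2.  21. -29.  88.  31.  98. -51.] dq 2.9
24 [0.551 0.097 0.215] zmin 0.153 [-10.  28. -29.  85.  40. 103. -52.] dq 2.7
27 [0.562 0.143 0.2  ] zmin 0.139 [-19.  35. -29.  82.  48. 108. -53.] dq 2.9
30 [0.565 0.198 0.184] zmin 0.124 [-28.  42. -28.  79.  55. 113. -54.] dq 3.0
[[[-20,-5,6],[-2.6,-4.1,1.6]],[[-18,-6,7],[-2.7,-4.2,1.5]],[[-17,-6,6],[-2.6,-4.1,1.3]],[[-15,-6,7],[-2.7,-4.1,1.2]],[[-15,-6,6],[-2.7,-4.1,1.0]],[[-13,-6,6],[-2.7,-4.1,0.8]],[[-12,-7,6],[-2.7,-4.0,0.7]],[[-11,-5,6],[-2.8,-4.0,0.5]],[[-9,-6,5],[-2.7,-3.9,0.4]],[[-9,-5,6],[-2.8,-3.9,0.3]]]
```

Request:
{"name": "carry_out", "arguments": {
  "targets": [
    [[-20,-5,6],[-2.6,-4.1,1.6]],
    [[-18,-6,7],[-2.7,-4.2,1.5]],
    [[-17,-6,6],[-2.6,-4.1,1.3]],
    [[-15,-6,7],[-2.7,-4.1,1.2]],
    [[-15,-6,6],[-2.7,-4.1,1.0]],
    [[-13,-6,6],[-2.7,-4.1,0.8]],
    [[-12,-7,6],[-2.7,-4.0,0.7]],
    [[-11,-5,6],[-2.8,-4.0,0.5]],
    [[-9,-6,5],[-2.7,-3.9,0.4]],
    [[-9,-5,6],[-2.8,-3.9,0.3]]
  ]
}}

```text
time_s: 8.0
tool_pos: [0.5155, -0.0331, 0.2131]
tool_rot: [-88.2, -2.9, -53.1]
force: [-0.3, 0.0, -0.8]
grip_width: 0.058
```

```bash
python3 - <<'E'
from plan import *
import pickle
log(); P=pickle.load(open('path.pkl','rb')); print(P[9][0],P[9][2].round(0))
E
python3 emit.py 10 20
```

```text
t 8.0 q [ 20.2   0.7 -20.5 104.7   1.6  71.5 -53.8] p [ 0.5155 -0.0331  0.2131] rpy [-88.2  -2.9 -53.1] F [-0.3  0.  -0.8] w 0.058
[ 0.51664815 -0.03404604  0.21569039] [ 20.   1. -20. 105.   2.  71. -54.]
[[[-6,-7,6],[-2.6,-3.6,-0.2]],[[-6,-5,6],[-2.8,-3.7,-0.1]],[[-6,-4,6],[-2.9,-3.6,-0.2]],[[-4,-3,6],[-2.9,-3.6,-0.3]],[[-4,-3,7],[-2.9,-3.4,-0.5]],[[-3,-3,7],[-2.9,-3.3,-0.7]],[[-2,-2,8],[-3.0,-3.1,-0.7]],[[-1,-3,8],[-3.0,-3.1,-0.9]],[[-1,-2,10],[-3.0,-2.9,-1.0]],[[0,-3,10],[-3.0,-2.7,-1.1]]]
```

Request:
{"name": "carry_out", "arguments": {
  "targets": [
    [[-6,-7,6],[-2.6,-3.6,-0.2]],
    [[-6,-5,6],[-2.8,-3.7,-0.1]],
    [[-6,-4,6],[-2.9,-3.6,-0.2]],
    [[-4,-3,6],[-2.9,-3.6,-0.3]],
    [[-4,-3,7],[-2.9,-3.4,-0.5]],
    [[-3,-3,7],[-2.9,-3.3,-0.7]],
    [[-2,-2,8],[-3.0,-3.1,-0.7]],
    [[-1,-3,8],[-3.0,-3.1,-0.9]],
    [[-1,-2,10],[-3.0,-2.9,-1.0]],
    [[0,-3,10],[-3.0,-2.7,-1.1]]
  ]
}}

```text
time_s: 9.0
tool_pos: [0.5353, 0.0519, 0.228]
tool_rot: [-118.7, -1.3, -19.5]
force: [0.0, -0.2, -0.7]
grip_width: 0.0582
```

```bash
python3 - <<'E'
from see import *
import pickle
log(); P=pickle.load(open('path.pkl','rb')); print(P[19][0],P[19][2].round(0))
see(8,[cur()[0]],boxes=((60,240,200,430),(130,310,90,330)),s=2.8)
E
python3 emit.py 20 30
```

```text
t 9.0 q [  1.1  19.5 -30.1  88.8  29.1  96.1 -51.7] p [0.5353 0.0519 0.228 ] rpy [-118.7   -1.3  -19.5] F [ 0.  -0.2 -0.7] w 0.0582
[0.53441861 0.05130858 0.22856139] [  0.  19. -29.  89.  29.  96. -51.]
[[[2,-3,7],[-3.2,-2.3,-1.2]],[[1,-3,11],[-3.1,-2.5,-1.3]],[[1,-5,13],[-3.0,-2.3,-1.4]],[[2,-5,13],[-3.1,-2.1,-1.5]],[[1,-6,14],[-3.1,-1.9,-1.6]],[[2,-7,14],[-3.1,-1.8,-1.6]],[[2,-8,15],[-3.1,-1.6,-1.7]],[[2,-11,15],[-3.1,-1.3,-1.7]],[[1,-11,16],[-3.1,-1.2,-1.8]],[[1,-14,15],[-3.0,-1.1,-1.8]]]
```

View pics/scene8.png

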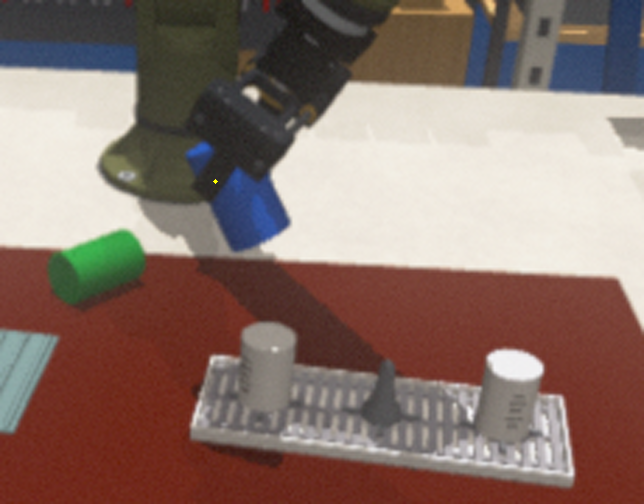

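The beaker is turning as planned: it hangs mouth down and right at crop (240,200), well above the rack. Continuing.

Request:
{"name": "carry_out", "arguments": {
  "targets": [
    [[2,-3,7],[-3.2,-2.3,-1.2]],
    [[1,-3,11],[-3.1,-2.5,-1.3]],
    [[1,-5,13],[-3.0,-2.3,-1.4]],
    [[2,-5,13],[-3.1,-2.1,-1.5]],
    [[1,-6,14],[-3.1,-1.9,-1.6]],
    [[2,-7,14],[-3.1,-1.8,-1.6]],
    [[2,-8,15],[-3.1,-1.6,-1.7]],
    [[2,-11,15],[-3.1,-1.3,-1.7]],
    [[1,-11,16],[-3.1,-1.2,-1.8]],
    [[1,-14,15],[-3.0,-1.1,-1.8]],
    [[0,0,0],[0,0,0]]
  ]
}}

```text
time_s: 10.2
tool_pos: [0.5644, 0.1974, 0.1831]
tool_rot: [-149.7, 0.1, 5.0]
force: [-1.0, 0.1, -1.4]
grip_width: 0.0581
```

```bash
cat > chk.py <<'E'
from see import *
from fit import *
from kin import adir,pose
from flip import mt,peg
def chk(tag,im=None):
    p,r,o=cur(); g=p-r.apply([0,.019,0]); mm=r.apply(mt)
    print('g',g.round(4),'m',mm.round(3))
    # beaker axis image fit in each camera: full 5dof cylinder both cams
    ims={c:env.read_camera(c) for c in("scene","top")}
    for c,b in(("scene",(110,230,270,420)),("top",(150,270,100,250))):
        s=4.5; v=cv2.resize(ims[c][b[0]:b[1],b[2]:b[3],::-1],None,fx=s,fy=s,interpolation=cv2.INTER_CUBIC)
        X=cyl(g-.022*mm,mm,.092,.029)
        for ring in(X[:60],X[60:]):
            cv2.polylines(v,[np.round((proj(c,ring)-[b[2],b[0]]+.5)*s).astype(np.int32)],True,(0,255,255),1)
        for k in([*peg,.010],[*peg,.070]):
            q=((proj(c,k)-[b[2],b[0]]+.5)*s)[0]; cv2.drawMarker(v,tuple(np.round(q).astype(int)),(0,0,255),cv2.MARKER_CROSS,9,1)
        cv2.imwrite(f"pics/{c}{tag}.png",v)
    return ims
E
python3 - <<'E'
from chk import *
log(); chk(9)
E
```

```text
3.85850793059279e-06
t 10.2 q [-26.9  42.2 -28.7  79.   55.1 113.8 -54. ] p [0.5644 0.1974 0.1831] rpy [-1.497e+02  1.000e-01  5.000e+00] F [-1.   0.1 -1.4] w 0.0581
g [0.563  0.2138 0.1927] m [-0.002 -0.002 -1.   ]
```

View pics/scene9.png

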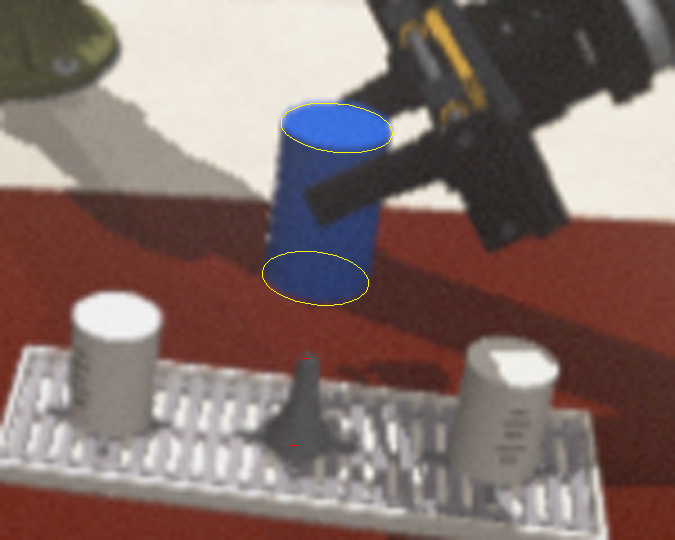

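View pics/top9.png

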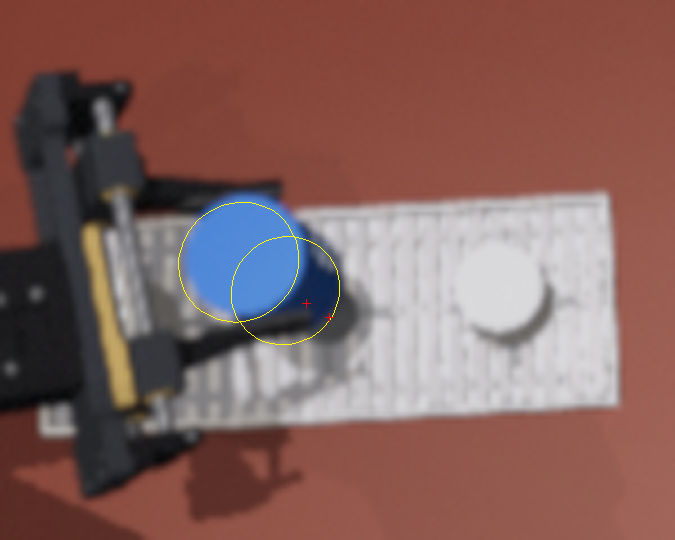

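The scene view shows the beaker upright, mouth down, and matching its predicted outline (top ellipse at crop (336,127)). The free peg's tip is at (309,362) and its foot at about (304,440). In the top view the beaker's bottom appears at (245,252) against a predicted (239,262), a bias of about 2 px. So I'll measure the peg relative to the held beaker in each camera.

```bash
cat > pegfit.py <<'E'
from chk import *
d=np.load('ims0.npz')
def pegpts(x,y,kx=0):
    return [cyl(np.array([x,y,.010]),np.array([0,0,1.]),.006,.019),np.r_[cyl(np.array([x,y,.016]),np.array([0,0,1.]),.0001,.019)[:60],cyl(np.array([x,y,.036]),np.array([0,0,1.]),.0001,.009)[:60]],
      np.r_[cyl(np.array([x,y,.036]),np.array([0,0,1.]),.0001,.009)[:60],cyl(np.array([x,y,.066]),np.array([0,0,1.]),.0001,.0065)[:60]],np.r_[cyl(np.array([x,y,.066]),np.array([0,0,1.]),.004,.004)]]
def pm(c,x,y):
    return np.max([hullmask(c,X) for X in pegpts(x,y)],axis=0)
E
python3 - <<'E'
from pegfit import *
# show enlarged image of peg in both cams
for c,b in(("scene",(180,225,310,370)),("top",(195,245,145,205))):
    v=d[c][b[0]:b[1],b[2]:b[3],::-1].copy(); v=cv2.resize(v,None,fx=7,fy=7,interpolation=cv2.INTER_NEAREST)
    w=v.copy()
    for X in pegpts(.561,.2175):
        h=cv2.convexHull(proj(c,X).astype(np.float32)).reshape(-1,2); cv2.polylines(w,[np.round((h-[b[2],b[0]]+.5)*7).astype(np.int32)],True,(0,255,255),1)
    cv2.imwrite(f"pics/{c}_peg.png",np.vstack([v,w]))
# gray-dark intensity correlation fit
for c in("scene","top"):
    im=d[c].astype(np.float32); S=im.max(2)-im.min(2); V=im.max(2)
    best=[]
    for x in np.arange(.545,.580,.0015):
        for y in np.arange(.20,.235,.0015):
            m=pm(c,x,y); k=cv2.dilate((m>.01).astype(np.uint8),np.ones((7,7)))>0; k&=~(m>0.01)
            mi=(V*m).sum()/m.sum(); mo=V[k].mean(); best.append((mi-mo,x,y))
    best.sort(); b=np.array(best[:8]); print(c,b.round(4).tolist()[:4],b[:,1:].mean(0).round(4))
E
```

```text
3.838140815210392e-07
scene [[-58.9434, 0.563, 0.2165], [-58.7627, 0.566, 0.2165], [-58.6498, 0.5615, 0.2165], [-58.4645, 0.5645, 0.2165]] [0.5637 0.2169]
top [[-87.9424, 0.5645, 0.215], [-87.1767, 0.5645, 0.2135], [-86.7284, 0.566, 0.2135], [-86.6367, 0.566, 0.215]] [0.5647 0.2148]
```

View pics/scene_peg.png

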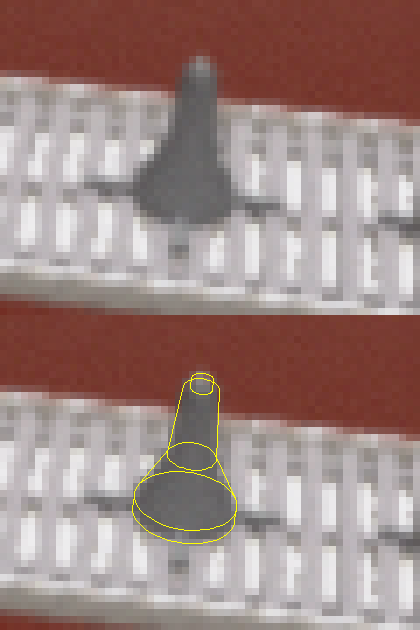

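View pics/top_peg.png

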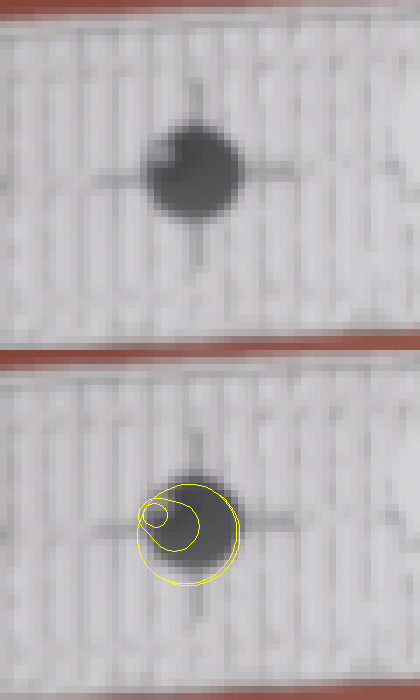

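Run:
```python
from plan import *
from kin import adir
from flip import mt
p,r,o=cur(); mm=r.apply(mt); fix=Ro.from_rotvec(np.cross(mm,[0,0,-1.])); r1=fix*r; print(p,(r1.apply(mt)).round(4))
t1=p+np.array([-.0025,.0025,-.005]); P,Q=rows(p,r,t1,r1,2)
P,Q=rows(P,Q,np.array([t1[0],t1[1],p[2]-.060]),r1,8)
```

```text
3.838140815210392e-07
[0.56637706 0.19404669 0.18613259] [ 0. -0. -1.]
[[[-1,0,3],[0.1,-0.1,0]],[[-1,0,3],[0,0,0.1]]]
[[[0,4,6],[0,0,-0]],[[0,3,6],[0,0,-0]],[[0,4,6],[0,0,-0]],[[0,3,6],[0,0,-0]],[[0,4,5],[0,0,-0]],[[0,3,6],[0,0,-0]],[[0,4,6],[0,0,-0]],[[0,3,6],[0,0,-0]]]
```

Run:
```python
from plan import *
for i in range(5):
    p,r,o=cur(); print(round(o['time_s'],3),p.round(4),np.round(o['tool_rot'],2),np.round(o['qpos'],2),np.round(o['joint_velocities'],2)); env.read_camera('top')
```

```text
10.3 [0.5664 0.194  0.1861] [-149.72   -0.17    4.66] [-26.61  41.96 -28.53  78.88  55.22 113.88 -53.98] [ 1.86 -1.56  0.83 -0.67  0.6   0.33 -0.02]
10.35 [0.5669 0.1931 0.187 ] [-149.73   -0.26    4.56] [-26.53  41.89 -28.5   78.86  55.24 113.9  -53.98] [ 1.07 -0.85  0.31 -0.3   0.17  0.27 -0.06]
10.4 [0.5672 0.1927 0.1875] [-149.72   -0.31    4.51] [-26.49  41.86 -28.5   78.85  55.25 113.91 -53.98] [ 0.47 -0.54  0.   -0.22 -0.01  0.11  0.08]
10.45 [0.5672 0.1926 0.1878] [-149.71   -0.33    4.49] [-26.47  41.83 -28.51  78.84  55.25 113.91 -53.98] [ 0.15 -0.19 -0.24  0.    0.07 -0.01 -0.09]
10.5 [0.5672 0.1927 0.1878] [-149.7    -0.33    4.5 ] [-26.47  41.83 -28.52  78.85  55.25 113.92 -53.98] [-0.2   0.01 -0.31  0.1  -0.02 -0.01  0.04]
```

Run:
```python
from chk import *
log(); chk(10)
```

```text
3.7745644755197195e-07
t 10.55 q [-26.5  41.8 -28.5  78.9  55.3 113.9 -54. ] p [0.5671 0.1929 0.1877] rpy [-149.7   -0.3    4.5] F [-0.5 -0.8 -0.6] w 0.0579
g [0.5657 0.2093 0.1973] m [ 0.006 -0.001 -1.   ]
```

View pics/scene10.png

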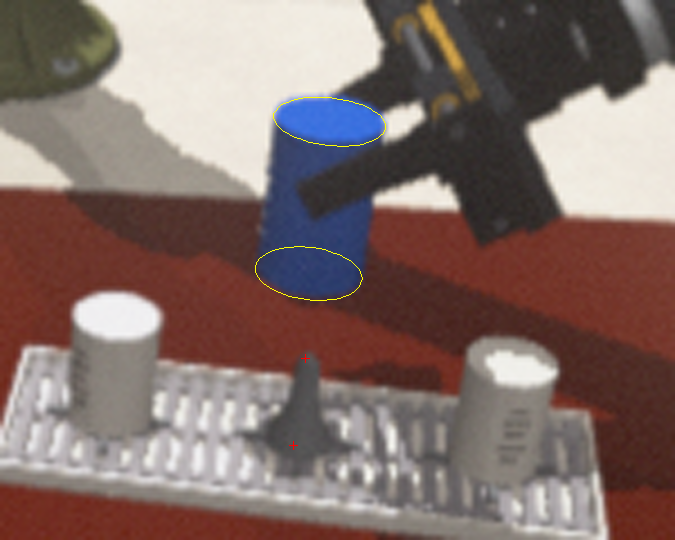

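View pics/top10.png

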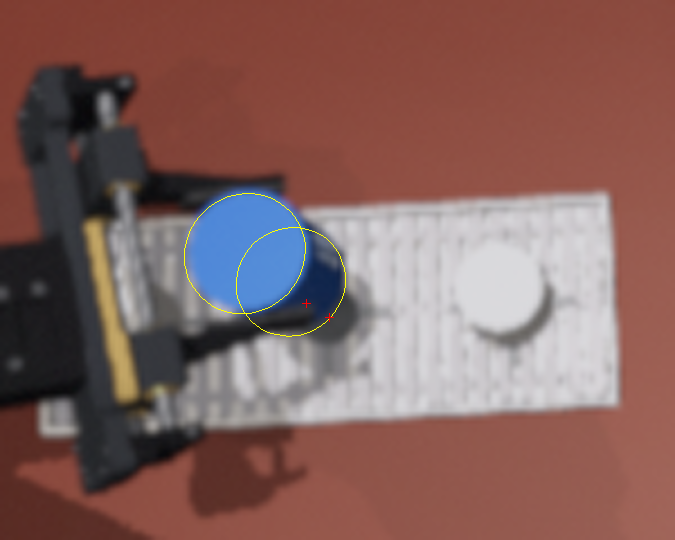

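The arm had still been settling in the previous picture. Now settled, the prediction and picture agree within 1 px in both cameras. The rim at crop (313,273) looks slightly shifted toward +y, so I'll fit the tilt.

```bash
cat > tilt.py <<'E'
from chk import *
def tiltfit(verbose=True):
    p,r,o=cur(); g=p-r.apply([0,.019,0]); mm=r.apply(mt)
    ims={c:env.read_camera(c) for c in("scene","top")}; M={};I={}
    for c in ims:
        im=ims[c]; h=cv2.cvtColor(im,cv2.COLOR_RGB2HSV)
        M[c]=((h[...,0]>100)&(h[...,0]<130)&(h[...,1]>110)).astype(np.float32)
        blk=((im.max(2)<70)&(h[...,1]<110)).astype(np.uint8)
        roi=np.zeros((384,512),np.uint8); X=cyl(g-.022*mm,mm,.092,.029); q=proj(c,X); x0,y0=q.min(0)-7; x1,y1=q.max(0)+7
        roi[int(y0):int(y1),int(x0):int(x1)]=1; I[c]=(roi>0)&(cv2.dilate(blk,np.ones((3,3)))==0)
    res={}
    for cs in(("scene","top"),("scene",)):
        def f(v):
            dx,dy,dz,tx,ty=v; m=mm+[np.tan(tx),np.tan(ty),0]; m/=np.linalg.norm(m)
            X=cyl(g+[dx,dy,dz]-.022*m,m,.092,.029)
            return sum(np.abs(hullmask(c,X)-M[c])[I[c]].sum() for c in cs)+ 2e6*(.3*dx**2 if len(cs)>1 else dx**2)
        best=None
        for s in(.02,.05):
            b=minimize(f,np.zeros(5),method='Nelder-Mead',options=dict(initial_simplex=np.r_[[np.zeros(5)],np.diag([.003,.004,.004,s,s])],maxiter=600,fatol=.2))
            if best is None or b.fun<best.fun: best=b
        print(cs,'dxyz mm',(best.x[:3]*1000).round(1),'tilt deg of m toward x,y',np.degrees(best.x[3:]).round(1),'cost',f(np.zeros(5)),best.fun)
    return ims
if __name__=='__main__': tiltfit()
E
python3 tilt.py
```

```text
2.004630647342447e-07
('scene', 'top') dxyz mm [ 1.6 -0.1 -0.2] tilt deg of m toward x,y [-2.6  3.9] cost 203.3125 164.2015889717435
('scene',) dxyz mm [ 0.2  3.8 -0. ] tilt deg of m toward x,y [-2.5  0.1] cost 116.75 89.85578638295667
```

Run:
```python
from plan import *
from flip import mt
p,r,o=cur(); mm=r.apply(mt); fix=Ro.from_rotvec(np.cross(mm,[0,0,-1.])); r1=fix*r; print(p,r.as_euler('xyz',degrees=True))
t1=p+np.array([-.0017,.007,-.004]); P,Q=rows(p,r,t1,r1,2)
P,Q=rows(P,Q,np.array([t1[0],t1[1],p[2]-.055]),r1,9)
print(P,Q.apply(mt),P-Q.apply([0,.019,0]))
```

```text
2.0018148571932698e-07
[0.56655425 0.19389155 0.18713215] [-149.70985957   -0.24424128    4.63134769]
[[[-1,-2,4],[0.1,-0.1,0.1]],[[0,-2,3],[0,-0.1,0]]]
[[[0,3,5],[0,0,0]],[[0,3,5],[0,0,0]],[[0,3,5],[0,0,0]],[[0,2,5],[0,0,0]],[[0,3,4],[0,0,0]],[[0,3,5],[0,0,0]],[[0,3,5],[0,0,0]],[[0,3,5],[0,0,0]],[[0,3,5],[0,0,0]]]
[0.56504116 0.20061004 0.13199927] [ 3.82028483e-04 -1.40672164e-04 -9.99999917e-01] [0.56371006 0.2169453  0.1416111 ]
```

Request:
{"name": "carry_out", "arguments": {
  "targets": [
    [[-1,-2,4],[0.1,-0.1,0.1]],
    [[0,-2,3],[0,-0.1,0]],
    [[0,0,0],[0,0,0]],
    [[0,3,5],[0,0,0]],
    [[0,3,5],[0,0,0]],
    [[0,3,5],[0,0,0]],
    [[0,2,5],[0,0,0]],
    [[0,3,4],[0,0,0]],
    [[0,3,5],[0,0,0]],
    [[0,3,5],[0,0,0]],
    [[0,0,0],[0,0,0]],
    [[0,0,0],[0,0,0]]
  ]
}}

```text
time_s: 11.95
tool_pos: [0.5647, 0.2012, 0.1432]
tool_rot: [-149.6, 0.0, 4.7]
force: [0.9, 0.9, -0.3]
grip_width: 0.0582
```

Run:
```python
from tilt import *
import flip
flip.peg[:]=[.564,.2163]
log(); tiltfit(); log(); chk(11); log()
```

```text
5.525792333869589e-07
t 11.95 q [-27.4  45.1 -28.2  79.2  55.  111.9 -56.8] p [0.5647 0.2012 0.1432] rpy [-149.6    0.     4.7] F [ 0.9  0.9 -0.3] w 0.0582
('scene', 'top') dxyz mm [ 1.5 -0.4  2.4] tilt deg of m toward x,y [-2.   4.6] cost 204.6875 152.67701472216976
('scene',) dxyz mm [0.1 3.4 1.2] tilt deg of m toward x,y [-3.   0.9] cost 117.625 69.25738502213588
t 12.05 q [-27.4  45.  -28.2  79.2  55.  111.9 -56.8] p [0.5649 0.2014 0.1435] rpy [-149.6   -0.     4.7] F [-0.8 -0.7 -1.3] w 0.0579
g [0.5635 0.2177 0.1531] m [ 0. -0. -1.]
t 12.15 q [-27.4  45.  -28.2  79.2  55.  111.9 -56.8] p [0.5649 0.2014 0.1436] rpy [-149.6   -0.     4.7] F [-0.1 -0.4 -0.7] w 0.0579
```

View pics/scene11.png

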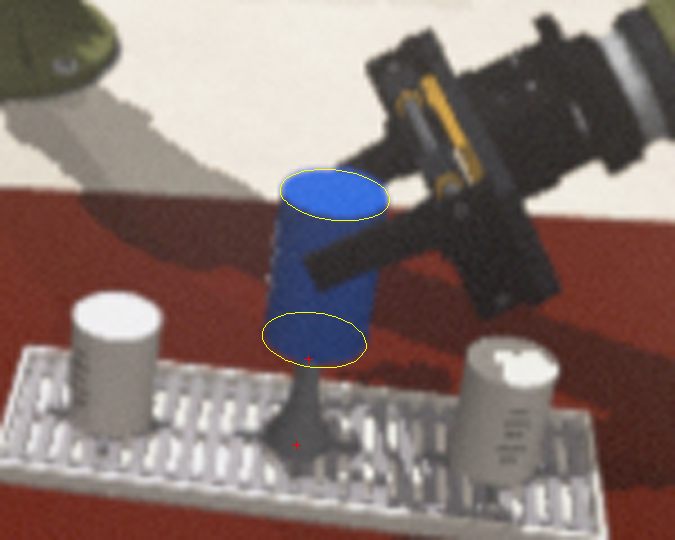

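View pics/top11.png

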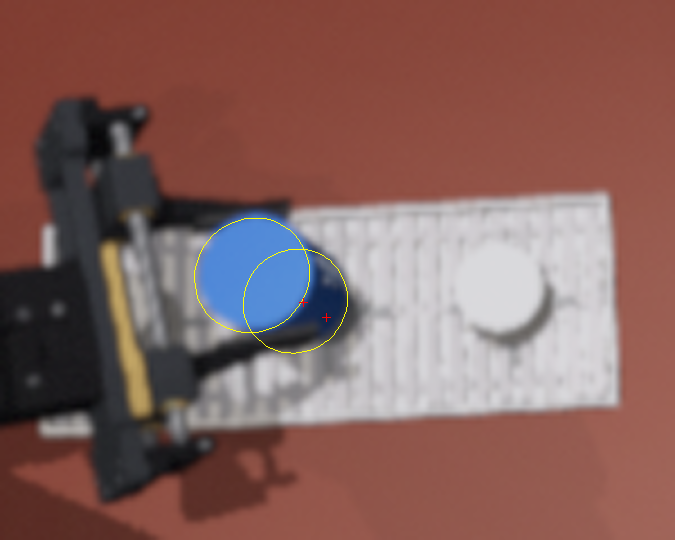

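The scene view shows the rim at crop (318,340), just above the peg tip. Bottom and rim offsets in the two views together suggest the mouth leans about 2.5° toward +y. Before lowering further I'll check gripper-body clearance to the left cup, and whether another approach azimuth would give more room.

```bash
cat > az.py <<'E'
from plan import *
import kin
from kin import *
kin.X[:]=fitk(1e-3)[0]
p,r,o=cur(); q0=np.array(o['qpos'])
cups=[np.array([.564,.2163])+s*.11*np.array([.115,.9934]) for s in(1,-1)]; print(cups)
def clear(g,r):
    """min distance body box - cups (approx by sampling)"""
    xs=np.linspace(-.095,.095,20);zs=np.linspace(-.0375,.0375,12);ys=np.linspace(-.051,-.17,14)
    B=np.array([[x,y,z] for x in xs for y in ys for z in zs]); W=g+r.apply(B); out=[]
    for c in cups:
        t=np.linspace(0,2*np.pi,40); rad=np.array([0,.012,.025]); pts=[[c[0]+k*np.cos(u),c[1]+k*np.sin(u),.082] for u in t for k in rad]+[[c[0]+.025*np.cos(u),c[1]+.025*np.sin(u),z] for u in t for z in(.02,.04,.06,.075)]
        pts=np.array(pts); loc=r.inv().apply(pts-g); d=np.maximum(np.abs(loc-[0,-.15,0])-[.095,.099,.0375],0); out.append(np.linalg.norm(d,axis=1).min()*1000)
    return np.round(out,1)
if __name__=='__main__':
  for psi in(30.4,28):
    for az in(-85,-97,-60,-40,-30,-20,-10):
        rr=pose(np.zeros(3),np.array([0,0,-1.]),adir(az,psi))[1][0]
        print(psi,az,'final clearance',clear(np.array([.564,.2163,.083]),rr))
  q=q0.copy()
  for az in np.arange(-85,-4,5.):
    P1,rr=pose(np.array([.564,.2163,.154]),np.array([0,0,-1.]),adir(az,28)); q,ep,er=ik(P1,rr[0],q); 
    P2,_=pose(np.array([.564,.2163,.083]),np.array([0,0,-1.]),adir(az,28)); q2,e2,_=ik(P2,rr[0],q); print(az,q.round(0),round(ep,1),'| low',q2.round(0),round(e2,1))
E
python3 az.py
```

```text
[array([0.57665 , 0.325574]), array([0.55135 , 0.107026])]
30.4 -85 final clearance [  5.2 123. ]
30.4 -97 final clearance [  6.4 124.9]
30.4 -60 final clearance [  0.  106.1]
30.4 -40 final clearance [ 0.  82.2]
30.4 -30 final clearance [ 0.  67.8]
30.4 -20 final clearance [10.  52.8]
30.4 -10 final clearance [26.4 37.3]
28 -85 final clearance [  2.2 124.6]
28 -97 final clearance [  3.3 126.5]
28 -60 final clearance [  0.  107.4]
28 -40 final clearance [ 0.  82.9]
28 -30 final clearance [ 0.  68.2]
28 -20 final clearance [ 9.  52.8]
28 -10 final clearance [25.8 36.9]
-85.0 [-28.  46. -27.  79.  56. 113. -57.] 0.0 | low [-29.  51. -27.  80.  57. 110. -61.] 0.0
-80.0 [-28.  44. -28.  83.  58. 111. -55.] 0.0 | low [-29.  49. -27.  83.  59. 107. -60.] 0.0
-75.0 [-28.  42. -29.  87.  61. 108. -54.] 0.0 | low [-29.  47. -28.  87.  62. 104. -59.] 0.0
-70.0 [-28.  40. -30.  90.  63. 105. -53.] 0.0 | low [-29.  46. -29.  91.  64. 102. -58.] 0.0
-65.0 [-28.  38. -31.  94.  65. 102. -52.] 0.0 | low [-29.  44. -30.  95.  67.  99. -57.] 0.0
-60.0 [-27.  35. -32.  98.  67.  99. -51.] 0.0 | low [-
[... 371 characters left out ...]
ow [-26.  33. -33. 114.  81.  84. -54.] 0.0
-35.0 [-22.  23. -36. 117.  79.  80. -46.] 0.0 | low [-25.  31. -34. 118.  84.  80. -54.] 0.0
-30.0 [-21.  20. -36. 121.  82.  76. -45.] 0.0 | low [-29.  27. -28. 122.  85.  74. -53.] 0.0
-25.0 [-20.  17. -37. 124.  84.  71. -44.] 0.0 | low [-26.  26. -30. 125.  90.  71. -54.] 0.0
-20.0 [-18.  14. -37. 127.  87.  66. -43.] 0.0 | low [-26.  23. -29. 128.  94.  67. -54.] 0.0
-15.0 [-17.  11. -36. 131.  91.  60. -43.] 0.0 | low [-27.  20. -26. 132.  99.  62. -55.] 0.0
-10.0 [-15.   8. -36. 134.  95.  54. -43.] 0.0 | low [-25.  18. -26. 135. 105.  58. -56.] 0.0
-5.0 [-13.   5. -35. 136. 101.  48. -44.] 0.0 | low [-21.  17. -28. 137. 112.  54. -57.] 0.0
```

Run:
```python
from emit import *
p,r,o=cur(); g=np.array([.564,.2163,.1545]); seq=[]
for i in range(1,13):
    R=Ro.from_euler('z',71*i/12,degrees=True)*r*Ro.from_rotvec([-2.5*min(1,i/6),0,0],degrees=True)
    seq.append((g+R.apply([0,.019,0]),R.as_quat()))
emit(seq,p,r); print(seq[-1][0],R.as_euler('xyz',degrees=True))
np.savez('goal.npz',p=seq[-1][0],q=R.as_quat())
```

```text
[[[2,1,-2],[-0.4,-3.0,-5.1]],[[2,-1,0],[-0.4,-2.9,-5.1]],[[1,0,0],[-0.4,-2.9,-5.2]],[[2,0,0],[-0.5,-2.9,-5.2]],[[2,0,0],[-0.4,-2.8,-5.2]],[[2,0,0],[-0.4,-2.8,-5.2]],[[1,0,0],[0.0,-2.8,-5.2]],[[2,0,0],[0.0,-2.7,-5.3]],[[2,0,0],[0.0,-2.8,-5.2]],[[1,0,0],[0.0,-2.8,-5.2]],[[2,0,0],[0.0,-2.7,-5.3]],[[2,0,0],[0.0,-2.8,-5.2]]]
[0.58027378 0.21215548 0.14561254] [-1.52110946e+02 -1.37130541e-02  7.57046957e+01]
```

Request:
{"name": "carry_out", "arguments": {
  "targets": [
    [[2,1,-2],[-0.4,-3.0,-5.1]],
    [[2,-1,0],[-0.4,-2.9,-5.1]],
    [[1,0,0],[-0.4,-2.9,-5.2]],
    [[2,0,0],[-0.5,-2.9,-5.2]],
    [[2,0,0],[-0.4,-2.8,-5.2]],
    [[2,0,0],[-0.4,-2.8,-5.2]],
    [[1,0,0],[0,-2.8,-5.2]],
    [[2,0,0],[0,-2.7,-5.3]],
    [[2,0,0],[0,-2.8,-5.2]],
    [[1,0,0],[0,-2.8,-5.2]],
    [[2,0,0],[0,-2.7,-5.3]],
    [[2,0,0],[0,-2.8,-5.2]]
  ]
}}

```text
time_s: 13.35
tool_pos: [0.58, 0.2126, 0.1454]
tool_rot: [-152.1, 0.0, 76.0]
force: [1.7, -0.2, 1.0]
grip_width: 0.0583
```

Request:
{"name": "carry_out", "arguments": {
  "targets": [
    [[0,0,0],[0,0,0]],
    [[0,0,0],[0,0,0]],
    [[0,0,0],[0,0,0]]
  ]
}}

```text
time_s: 13.65
tool_pos: [0.581, 0.2134, 0.1456]
tool_rot: [-152.1, -0.1, 75.7]
force: [0.6, -0.4, -1.7]
grip_width: 0.0584
```

Run:
```python
import flip
a=2.5; import numpy as np
t=np.radians(59.6-2.5*0); 
from tilt import *
# corrected mouth direction in tool: rotate mt by +2.5 about tool x
new=Ro.from_rotvec([2.5,0,0],degrees=True).apply(flip.mt); flip.mt[:]=new
open('mt.txt','w').write(str(new.tolist()))
flip.peg[:]=[.564,.2163]
log(); tiltfit(); chk(12); log(); G=np.load('goal.npz'); print(G['p'],Ro.from_quat(G['q']).as_euler('xyz',degrees=True))
```

```text
9.539881798408023e-06
t 13.65 q [-16.1  11.1 -36.9 130.9  91.9  59.4 -43.3] p [0.581  0.2134 0.1456] rpy [-1.521e+02 -1.000e-01  7.570e+01] F [ 0.6 -0.4 -1.7] w 0.0584
('scene', 'top') dxyz mm [1.3 0.3 2.7] tilt deg of m toward x,y [6.5 4.7] cost 151.8125 105.97815015962018
('scene',) dxyz mm [-0.2  1.  -0. ] tilt deg of m toward x,y [-2.8  4.8] cost 87.25 60.142398531987844
g [0.5645 0.2177 0.1539] m [-0.     0.001 -1.   ]
t 13.85 q [-16.1  11.1 -36.9 131.   91.9  59.4 -43.3] p [0.5806 0.2132 0.1447] rpy [-152.1   -0.    75.7] F [-0.4 -0.3 -1.7] w 0.0582
[0.58027378 0.21215548 0.14561254] [-1.52110946e+02 -1.37130541e-02  7.57046957e+01]
```

View pics/scene12.png

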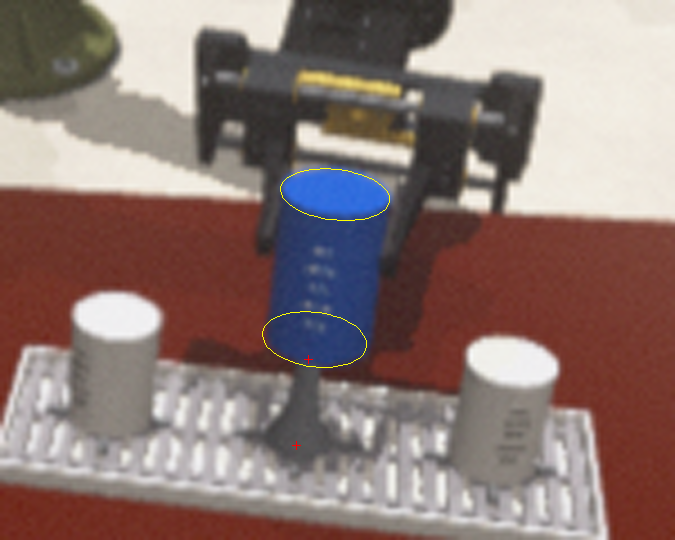

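View pics/top12.png

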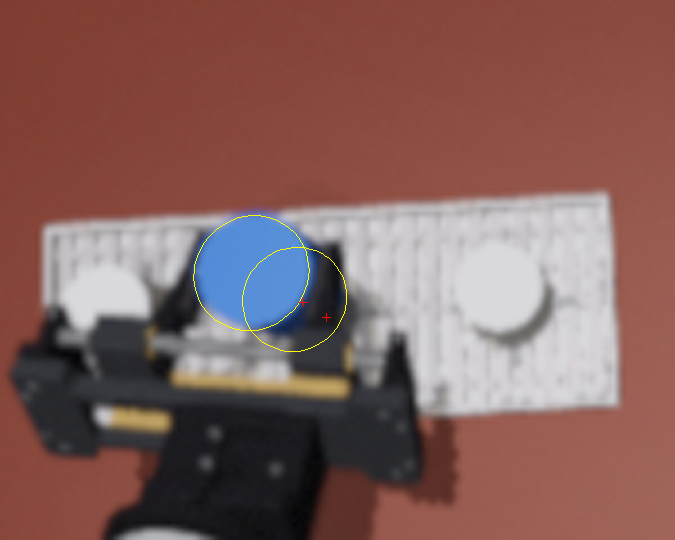

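The scene view now looks straight at the beaker: top at crop (335,195), rim at (320,340), centred above the peg. An apparent lean in the jaw plane can't be grip slip, so I'll test for camera bias against the vertical cups.

Run:
```python
from chk import *
p,r,o=cur(); g=p-r.apply([0,.019,0])
im=env.read_camera('scene'); h=cv2.cvtColor(im,cv2.COLOR_RGB2HSV)
def edges(mask,r0,r1):
    L=[];R=[]
    for y in range(r0,r1):
        xs=np.nonzero(mask[y])[0]
        if len(xs)>5: L.append((y,xs.min()));R.append((y,xs.max()))
    fl=np.polyfit(*np.array(L).T,1);fr=np.polyfit(*np.array(R).T,1); return fl[0],fr[0]
def pred(c,rad,z0,z1):
    X=cyl(np.array([*c,z0]),np.array([0,0,1.]),z1-z0,rad)
    m=hullmask('scene',X)>.5; ys=np.nonzero(m.any(1))[0]; return m,ys.min(),ys.max()
# beaker
M=((h[...,0]>100)&(h[...,0]<130)&(h[...,1]>110)); M[:, :325]=0; M[:,360:]=0
m,a,b=pred(g[:2],.029,g[2]-.07,g[2]+.022); print('beaker rows',a,b,'pred',edges(m,a+10,b-8),'obs',edges(M,a+10,b-8))
d=np.load('ims0.npz')['scene']; hs=cv2.cvtColor(d,cv2.COLOR_RGB2HSV)
v=d[165:230,265:405,::-1]; cv2.imwrite('pics/cups.png',cv2.resize(v,None,fx=5.5,fy=5.5,interpolation=cv2.INTER_CUBIC))
for c in((.5767,.3256),(.551,.107)):
    m,a,b=pred(c,.025,.014,.082); xs=np.nonzero(m.any(0))[0]; print('cup rows',a,b,'cols',xs.min(),xs.max(),'pred',edges(m,a+7,b-6))
    for nm in ('scene_cup_a_296','scene_cup_a_379'):
        mm=np.load(nm+'.npy')
        if abs(np.nonzero(mm.any(0))[0].mean()-xs.mean())<12: ys=np.nonzero(mm.any(1))[0]; print('   outline',ys.min(),ys.max(),edges(mm,a+7,b-6))
# peg slope by dark pixels
sub=d[185:215,320:355].astype(int); 
for y in range(188,207,3):
    row=d[y,325:352].max(1).astype(int); xs=np.nonzero(row<135)[0]; print(y,xs.min()+325 if len(xs) else None,xs.max()+325 if len(xs) else None,end=' ; ')
print(proj('scene',[[.564,.2163,.07],[.564,.2163,.036],[.564,.2163,.016]]).round(1))
```

```text
1.9240024219797898e-07
beaker rows 147 191 pred (np.float64(-0.12034188034187834), np.float64(-0.1630769230769185)) obs (np.float64(-0.10461538461538294), np.float64(-0.13846153846153406))
cup rows 185 218 cols 369 393 pred (np.float64(-0.2060150375939837), np.float64(-0.22706766917292892))
   outline 185 217 (np.float64(-0.2007518796992464), np.float64(-0.19774436090225458))
cup rows 176 207 cols 285 305 pred (np.float64(-0.07430340557275435), np.float64(-0.07946336429308917))
   outline 176 207 (np.float64(-0.0794633642930841), np.float64(-0.08359133126935088))
188 325 351 ; 191 325 351 ; 194 335 351 ; 197 334 341 ; 200 333 340 ; 203 331 341 ; 206 325 342 ; [[338.  189.2]
 [336.5 200.3]
 [335.6 206.6]]
```

View pics/cups.png

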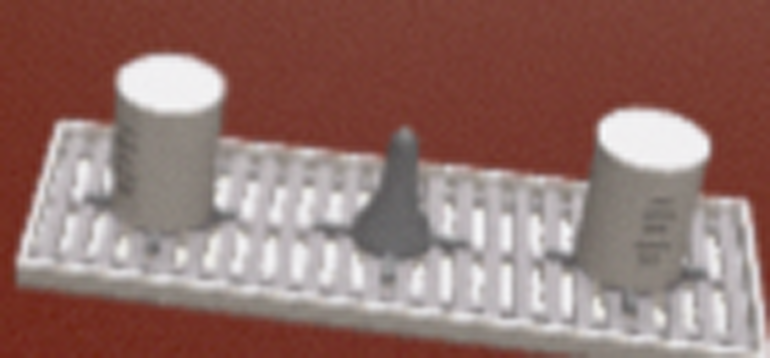

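Run:
```python
from emit import *
p,r,o=cur(); print(p); seq=[]
r1=r*Ro.from_rotvec([2.5,0,0],degrees=True); m0=np.array([0,np.cos(np.radians(59.6)),np.sin(np.radians(59.6))])
mm=r1.apply(m0); print('m',mm.round(4)); r1=Ro.from_rotvec(np.cross(mm,[0,0,-1.]))*r1
for i in range(1,12):
    s=min(1,i/3); R=r*Ro.from_rotvec((r.inv()*r1).as_rotvec()*s)
    z=.154-.045*max(0,i-3)/8; seq.append((np.array([.564,.2163,z])+R.apply([0,.019,0]),R.as_quat()))
emit(seq,p,r); print(seq[-1][0])
```

```text
[0.58048505 0.21292507 0.14465102]
m [-7.e-04  3.e-04 -1.e+00]
[[[-1,0,0],[0.8,-0.0,0.0]],[[0,0,0],[0.8,-0.0,0.0]],[[0,0,0],[0.9,-0.0,0.0]],[[0,3,5],[-0.0,-0.0,0.0]],[[0,2,5],[-0.0,-0.0,0.0]],[[0,3,5],[-0.0,-0.0,0.0]],[[0,3,5],[-0.0,-0.0,0.0]],[[0,3,5],[-0.0,-0.0,0.0]],[[0,3,5],[-0.0,-0.0,0.0]],[[0,3,4],[-0.0,-0.0,0.0]],[[0,3,5],[-0.0,-0.0,0.0]]]
[0.57988289 0.21226359 0.09938536]
```

Request:
{"name": "carry_out", "arguments": {
  "targets": [
    [[-1,0,0],[0.8,0,0]],
    [[0,0,0],[0.8,0,0]],
    [[0,0,0],[0.9,0,0]],
    [[0,3,5],[0,0,0]],
    [[0,2,5],[0,0,0]],
    [[0,3,5],[0,0,0]],
    [[0,3,5],[0,0,0]],
    [[0,3,5],[0,0,0]],
    [[0,3,5],[0,0,0]],
    [[0,3,4],[0,0,0]],
    [[0,3,5],[0,0,0]],
    [[0,0,0],[0,0,0]]
  ]
}}

```text
time_s: 15.1
tool_pos: [0.5799, 0.2108, 0.0985]
tool_rot: [-149.5, 0.1, 75.7]
force: [-0.4, 0.9, -1.3]
grip_width: 0.0581
```

Request:
{"name": "carry_out", "arguments": {
  "targets": [
    [[0,0,0],[0,0,0]],
    [[0,0,0],[0,0,0]],
    [[0,0,0],[0,0,0]]
  ]
}}

```text
time_s: 15.4
tool_pos: [0.5804, 0.2112, 0.1001]
tool_rot: [-149.6, -0.0, 75.7]
force: [0.3, 0.8, -0.5]
grip_width: 0.0582
```

Run:
```python
from tilt import *
import flip
flip.peg[:]=[.564,.2163]
log(); tiltfit(); chk(13); log()
```

```text
1.466116270179896e-07
t 15.4 q [-16.2  15.9 -35.9 131.3  95.   59.1 -47.1] p [0.5804 0.2112 0.1001] rpy [-149.6   -0.    75.7] F [ 0.3  0.8 -0.5] w 0.0582
('scene', 'top') dxyz mm [ 0.2 -0.3  2.5] tilt deg of m toward x,y [0.9 1.4] cost 142.3125 123.26394039902135
('scene',) dxyz mm [-0.1  2.6  2.2] tilt deg of m toward x,y [-2.5  2.3] cost 88.125 64.0052664954202
g [0.5645 0.2151 0.1097] m [ 0. -0. -1.]
t 15.6 q [-16.2  16.  -35.9 131.3  95.   59.1 -47.1] p [0.5803 0.2112 0.1   ] rpy [-149.6   -0.    75.7] F [ 1.2  0.8 -1. ] w 0.058
```

View pics/scene13.png

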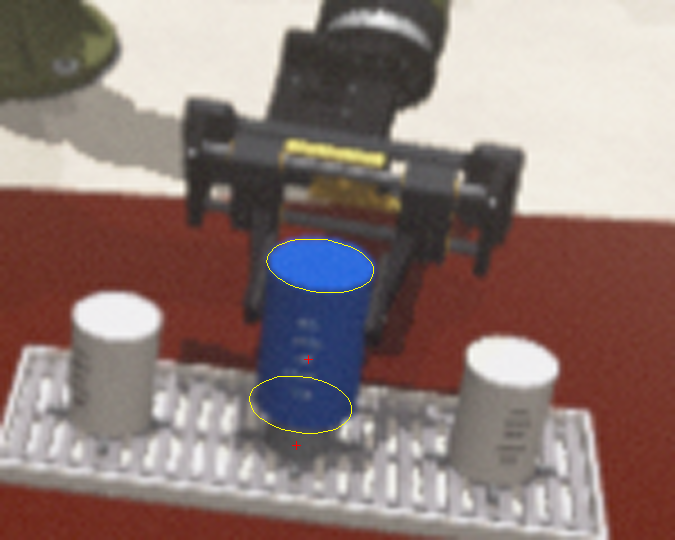

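View pics/top13.png

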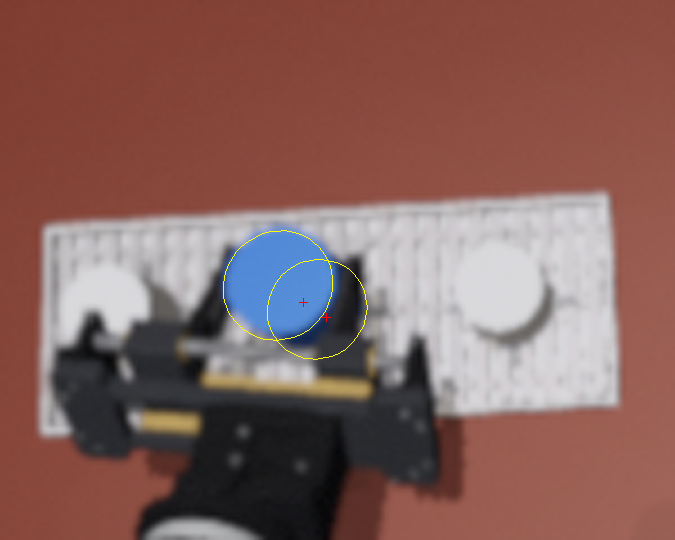

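The beaker is around the peg with its rim at crop (306,405), no contact force, tilt about 1° or less, and centring within about 1.5 mm. Lowering in small steps while watching the force.

Request:
{"name": "carry_out", "arguments": {
  "targets": [
    [[0,2,3],[0,0,0]],
    [[0,2,4],[0,0,0]],
    [[0,2,3],[0,0,0]],
    [[0,2,4],[0,0,0]],
    [[0,2,3],[0,0,0]],
    [[0,1,2],[0,0,0]],
    [[0,0,0],[0,0,0]],
    [[0,0,0],[0,0,0]],
    [[0,0,0],[0,0,0]]
  ]
}}

```text
time_s: 16.5
tool_pos: [0.5802, 0.2112, 0.078]
tool_rot: [-149.6, 0.0, 75.7]
force: [-0.3, 0.4, -0.7]
grip_width: 0.0578
```

Run:
```python
from tilt import *
import flip
flip.peg[:]=[.564,.2163]
log(); tiltfit(); chk(14); log()
```

```text
9.866508835476737e-08
t 16.5 q [-17.   19.3 -35.2 131.5  98.   60.7 -50.5] p [0.5802 0.2112 0.078 ] rpy [-149.6    0.    75.7] F [-0.3  0.4 -0.7] w 0.0578
('scene', 'top') dxyz mm [0.  0.3 2.2] tilt deg of m toward x,y [-0.5  0.7] cost 150.3125 128.87504041533666
('scene',) dxyz mm [0.4 1.5 2.2] tilt deg of m toward x,y [-3.5  2.5] cost 98.875 67.24562997805455
g [0.5644 0.2152 0.0876] m [ 0. -0. -1.]
t 16.7 q [-17.   19.3 -35.2 131.5  98.   60.7 -50.5] p [0.5802 0.2112 0.0779] rpy [-149.6   -0.    75.7] F [-0.5 -0.  -1.5] w 0.0579
```

View pics/scene14.png

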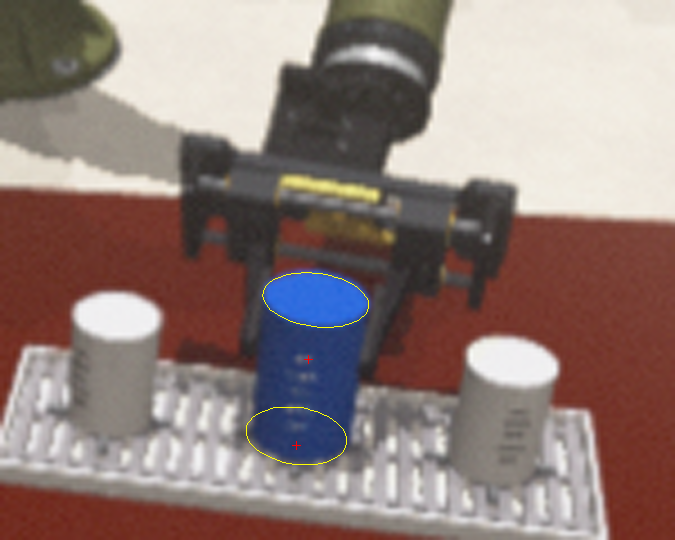

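There's no contact yet and the rim is about 4–6 mm above the bars. Continuing in 1 mm rows.

Request:
{"name": "carry_out", "arguments": {
  "targets": [
    [[0,0.5,0.9],[0,0,0]],
    [[0,0.5,0.9],[0,0,0]],
    [[0,0.5,0.9],[0,0,0]],
    [[0,0,0],[0,0,0]],
    [[0,0,0],[0,0,0]],
    [[0,0,0],[0,0,0]]
  ]
}}

```text
time_s: 17.3
tool_pos: [0.5802, 0.2111, 0.0749]
tool_rot: [-149.6, 0.0, 75.7]
force: [-0.5, -0.5, 0.5]
grip_width: 0.0585
```

Request:
{"name": "carry_out", "arguments": {
  "targets": [
    [[0,0.5,0.9],[0,0,0]],
    [[0,0,0],[0,0,0]],
    [[0,0,0],[0,0,0]],
    [[0,0,0],[0,0,0]]
  ]
}}

```text
time_s: 17.7
tool_pos: [0.5806, 0.2112, 0.0746]
tool_rot: [-149.7, 0.0, 75.7]
force: [-1.5, -0.5, 5.6]
grip_width: 0.0584
```

Contact: 5.6 N upward at TCP height 0.0746, which matches the rim on the bars at 14 mm. Now releasing.

Request:
{"name": "carry_out", "arguments": {
  "targets": [
    [[0,0,0],[0,0,0]],
    [[0,0,0],[0,0,0]],
    [[0,0,0],[0,0,0]],
    [[0,0,0],[0,0,0]],
    [[0,0,0],[0,0,0]],
    [[0,0,0],[0,0,0]]
  ],
  "jaw": 0.9
}}

```text
time_s: 18.3
tool_pos: [0.5799, 0.2111, 0.0734]
tool_rot: [-149.6, 0.0, 75.7]
force: [0.4, -0.7, 0.4]
grip_width: 0.078
```

Run:
```python
from tilt import *
import flip
flip.peg[:]=[.564,.2163]
log(); tiltfit(); chk(15); log()
from kin import *
import kin
kin.X[:]=fitk(1e-3)[0]
p,r,o=cur(); q=np.array(o['qpos']); a=r.apply([0,1,0])
for s in(.02,.04,.06,.08,.1):
    q,ep,er=ik(p-a*s+np.array([0,0,.0*s]),r,q); print(s,q.round(0),round(ep,1))
q=np.array(o['qpos'])
for s in(.02,.04,.06,.08,.1):
    q,ep,er=ik(p-a*s+np.array([0,0,.5*s]),r,q); print('up',s,q.round(0),round(ep,1))
```

```text
6.807883508172576e-08
t 18.3 q [-17.2  20.  -35.  131.5  98.5  61.  -51.1] p [0.5799 0.2111 0.0734] rpy [-149.6    0.    75.7] F [ 0.4 -0.7  0.4] w 0.078
('scene', 'top') dxyz mm [0.2 0.6 4.6] tilt deg of m toward x,y [0.5 1.6] cost 199.0625 156.89597635855293
('scene',) dxyz mm [0.5 3.9 2.5] tilt deg of m toward x,y [-4.2 -0.1] cost 125.625 73.21871790648318
g [0.5641 0.2152 0.0831] m [-0. -0. -1.]
t 18.5 q [-17.2  20.  -35.  131.5  98.5  61.  -51.1] p [0.58   0.2111 0.0736] rpy [-149.6    0.    75.7] F [0.2 0.6 0.7] w 0.0783
0.02 [-18.  18. -36. 132.  96.  62. -50.] 0.0
0.04 [-19.  16. -38. 133.  93.  62. -49.] 0.0
0.06 [-19.  13. -40. 134.  89.  63. -48.] 0.0
0.08 [-20.  11. -41. 135.  86.  63. -47.] 0.0
0.1 [-21.   9. -43. 135.  83.  64. -46.] 0.0
up 0.02 [-18.  16. -37. 132.  94.  61. -49.] 0.0
up 0.04 [-18.  12. -39. 133.  90.  61. -46.] 0.0
up 0.06 [-18.   9. -40. 133.  85.  61. -43.] 0.0
up 0.08 [-19.   5. -42. 134.  80.  61. -40.] 0.0
up 0.1 [-20.   1. -43. 134.  75.  61. -36.] 0.0
```

View pics/scene15.png

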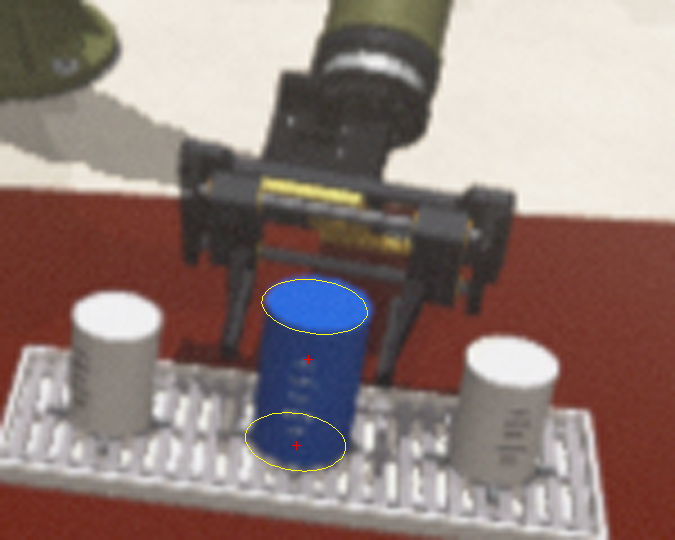

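View pics/top15.png

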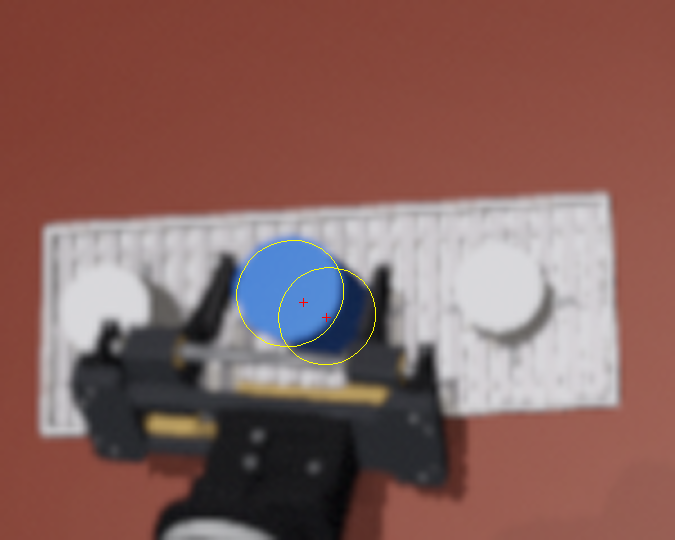

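The beaker stands free with the jaws clear on both sides (opening 78 mm). Backing straight out along the fingers.

Request:
{"name": "carry_out", "arguments": {
  "targets": [
    [[0,-4,0],[0,0,0]],
    [[0,-8,0],[0,0,0]],
    [[0,-10,0],[0,0,0]],
    [[0,-10,0],[0,0,0]],
    [[0,-10,0],[0,0,0]],
    [[0,-10,0],[0,0,0]],
    [[0,-12,0],[0,0,0]],
    [[0,-12,0],[0,0,0]],
    [[0,-12,0],[0,0,0]],
    [[0,-12,0],[0,0,0]],
    [[0,0,0],[0,0,0]],
    [[0,0,0],[0,0,0]]
  ]
}}

```text
time_s: 19.7
tool_pos: [0.4965, 0.2326, 0.1247]
tool_rot: [-149.6, -0.0, 75.8]
force: [1.0, 0.7, 0.1]
grip_width: 0.0784
```

```bash
cat > final.py <<'E'
from tilt import *
import sys
log()
ims={c:env.read_camera(c) for c in("scene","top")}
for c,b in(("scene",(140,230,260,400)),("top",(180,265,100,245))):
    cv2.imwrite(f"pics/{c}{sys.argv[1]}.png",cv2.resize(ims[c][b[0]:b[1],b[2]:b[3],::-1],None,fx=5.4,fy=5.4,interpolation=cv2.INTER_CUBIC))
M={}
for c in ims:
    h=cv2.cvtColor(ims[c],cv2.COLOR_RGB2HSV); m=((h[...,0]>100)&(h[...,0]<130)&(h[...,1]>100)).astype(np.uint8)
    M[c]=comp(m,proj(c,[.564,.2163,.06])[0])
for cs in(("scene",),("top",),("scene","top")):
    def f(v):
        m=np.array([np.tan(v[3]),np.tan(v[4]),-1]); m/=np.linalg.norm(m); X=cyl(np.array([.564,.2163,.106])+v[:3],m,.092,.029)
        roi={}; 
        return sum(np.abs(hullmask(c,X)-M[c])[150:260].sum() for c in cs)
    z=np.zeros(5);b=minimize(f,z,method='Nelder-Mead',options=dict(initial_simplex=np.r_[[z],np.diag([.004,.004,.004,.04,.04])],maxiter=600,fatol=.2))
    print(cs,'bottom centre',(np.array([.564,.2163,.106])+b.x[:3]).round(4),'tilt',np.degrees(b.x[3:]).round(1),f(z),b.fun)
E
python3 final.py 16
```

```text
2.588897640989146e-07
t 19.7 q [-21.    8.9 -42.7 135.   82.8  63.9 -45.9] p [0.4965 0.2326 0.1247] rpy [-149.6   -0.    75.8] F [1.  0.7 0.1] w 0.0784
('scene',) bottom centre [0.5619 0.2181 0.107 ] tilt [0.  0.8] 122.625 89.875
('top',) bottom centre [0.5657 0.2144 0.1016] tilt [3.1 3.5] 110.5625 44.1875
('scene', 'top') bottom centre [0.5647 0.2146 0.1093] tilt [2.  2.8] 233.1875 178.3125
```

View pics/scene16.png

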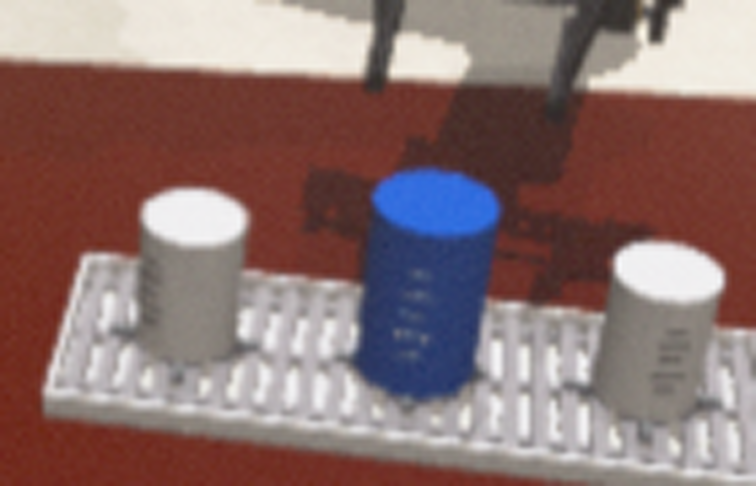

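View pics/top16.png

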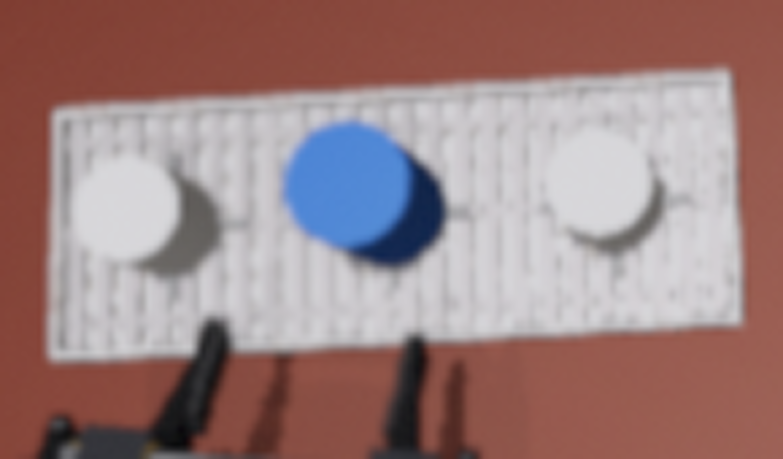

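The scene view shows the beaker level on the bars, with bar ends visible at crop (348,360), (490,378) and (405,402). Both cups are unmoved and the jaws are clear. I'll lift the arm further away, recheck and hand in.

Request:
{"name": "carry_out", "arguments": {
  "targets": [
    [[0,-10,-10],[0,0,0]],
    [[0,-12,-12],[0,0,0]],
    [[0,-12,-12],[0,0,0]],
    [[0,-10,-10],[0,0,0]],
    [[0,0,0],[0,0,0]],
    [[0,0,0],[0,0,0]],
    [[0,0,0],[0,0,0]],
    [[0,0,0],[0,0,0]]
  ]
}}

```text
time_s: 20.6
tool_pos: [0.4812, 0.2357, 0.1832]
tool_rot: [-149.5, 0.1, 75.7]
force: [0.5, 0.3, -0.6]
grip_width: 0.0784
```

```bash
python3 final.py 17
python3 - <<'E'
from h import *
d=np.load('ims0.npz')
for c in("scene","top"):
    im=env.read_camera(c); cv2.imwrite(f"pics/{c}18.png",im[:,:,::-1])
    df=np.abs(im.astype(int)-d[c]).max(2)>60
    for n,X in(("cup_l",[.5767,.3256,.06]),("cup_r",[.551,.107,.06]),("pliers",[.78,-.045,.01])):
        q=proj(c,X)[0].astype(int); s=14 if 'cup' in n else 30; print(c,n,'changed px',df[q[1]-s:q[1]+s,q[0]-s:q[0]+s].sum())
E
```

```text
2.5306908986763025e-07
t 20.6 q [-20.1  -1.4 -44.2 133.6  72.1  61.4 -34.9] p [0.4812 0.2357 0.1832] rpy [-1.495e+02  1.000e-01  7.570e+01] F [ 0.5  0.3 -0.6] w 0.0784
('scene',) bottom centre [0.5624 0.2181 0.1071] tilt [-0.3  0.9] 127.375 95.9375
('top',) bottom centre [0.5662 0.2137 0.1026] tilt [2.7 4.1] 109.6875 44.9375
('scene', 'top') bottom centre [0.5646 0.2158 0.1093] tilt [2.  2.1] 237.0625 183.25
scene cup_l changed px 0
scene cup_r changed px 0
scene pliers changed px 0
top cup_l changed px 0
top cup_r changed px 0
top pliers changed px 0
```

View pics/scene18.png

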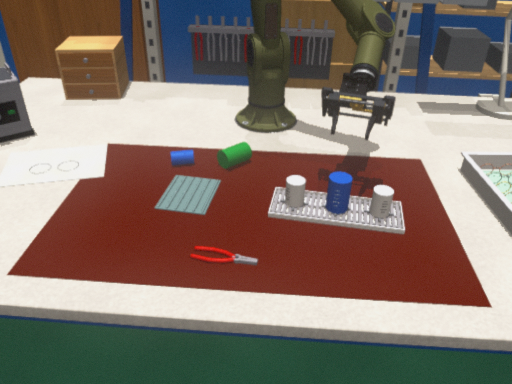

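The full view shows the beaker upside down on the middle peg at (340,193). The cups at (295,191) and (381,202), the pliers, and the green and small blue beakers are unchanged, and the gripper is well clear.

Run:
```python
from cell import env
print(env.sign_off())
```

```text
the job is handed in; nothing more can be done
None
```

The blue beaker is upside down over the empty middle peg, released with the gripper clear. I handed the job in at about 21 s of the 48 s allowed.

I gripped the beaker near its closed end, lifted it, turned it mouth down and lowered it over the peg in 1 mm steps. I stopped when the wrist force reached 5.6 N, then opened the jaws and backed out.

**Checks that agreed:**
- **Seating:** the scene camera puts the closed bottom at about 107 mm, against 106 mm expected when fully down. It shows a lean of about 1°, and the bar ends are visible around the rim.
- **Height at contact:** the grasp point was 84 mm above the bench, which fits the rim resting on the bars.
- **Other items:** the areas around both cups and the pliers showed no changed pixels in either camera.

**Checks that disagreed:**
- **Tilt:** fits using the top camera gave leans of 2–4° and a bottom height of 103–109 mm. I put this down to mask noise, because the fitted lean kept changing between fits even while the beaker was held straight.
- **An unneeded correction:** the same noise led me to add a 2.5° tilt before lowering. I removed it before the beaker touched the rack.

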